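# Put the stray pastry cutters away in their flap bins

### The job

Two pastry cutters, a round one and a square one, lie about on the bench: slide each in through the flap of the bin that carries a plate of its own shape, and push it gently all the way home against the bin's back wall (the square one with a flat side against it), so that the flap hangs shut again behind it. Do not ram the cutters into the bins, leave the triangle bin closed, and do not disturb the other things on the bench.

Things in the scene. Friction and masses are not known exactly. Their poses are not given: they have to be found in the camera images.
- cutter_round: round brass ring, open top and bottom, outer diameter 66 mm, wall 3 mm, 32 mm high, about 80 g; origin at the centre of its underside, z up. Home in its bin its origin is 58 mm in from the mouth
- cutter_square: square brass frame, open top and bottom, 62 mm outside, wall 3 mm, 32 mm high, about 80 g; origin at the centre of its underside, x and y square to its sides. Home in its bin its origin is 60 mm in from the mouth
- bin_round: fixed metal bin with a steel disc lying on its roof, 124 mm wide, 95 deep, 74 high. Origin: on the table, mid-width, in the plane of the flap over its mouth, which faces the robot; +x points straight into it. Inner face of the back wall at x = 91, side walls at y = +-58. Wire-grid roof; header bar over the mouth, underside at height 66. No floor: cutters slide on the table
- bin_square: fixed metal bin with a square plate lying on its roof, 124 mm wide, 95 deep, 74 high. Origin: on the table, mid-width, in the plane of the flap over its mouth, which faces the robot; +x points straight into it. Inner face of the back wall at x = 91, side walls at y = +-58. Wire-grid roof; header bar over the mouth, underside at height 66. No floor: cutters slide on the table
- bin_triangle: fixed metal bin with a triangular plate lying on its roof, 124 mm wide, 95 deep, 74 high. Origin: on the table, mid-width, in the plane of the flap over its mouth, which faces the robot; +x points straight into it. Inner face of the back wall at x = 91, side walls at y = +-58. Wire-grid roof; header bar over the mouth, underside at height 66. No floor: cutters slide on the table. Holds its cutter already
- flap_round (a joint): angle of the flap of the disc bin (108 mm wide, hanging from the header bar to 28 mm above the table, so a cutter lifts it on its way in): 0 hangs shut, grows as it swings inward about the header bar (1.5 at most); it cannot swing outward. A light spring and its weight shut it (0.2 to 0.9 N at its lower edge), but it stays propped up if the near edge of a cutter is less than 20 mm inside the mouth
- flap_square (a joint): angle of the flap of the square bin (108 mm wide, hanging from the header bar to 28 mm above the table, so a cutter lifts it on its way in): 0 hangs shut, grows as it swings inward about the header bar (1.5 at most); it cannot swing outward. A light spring and its weight shut it (0.2 to 0.9 N at its lower edge), but it stays propped up if the near edge of a cutter is less than 20 mm inside the mouth
- flap_triangle (a joint): angle of the flap of the triangle bin; leave it shut (108 mm wide, hanging from the header bar to 28 mm above the table, so a cutter lifts it on its way in): 0 hangs shut, grows as it swings inward about the header bar (1.5 at most); it cannot swing outward. A light spring and its weight shut it (0.2 to 0.9 N at its lower edge), but it stays propped up if the near edge of a cutter is less than 20 mm inside the mouth
- cutter_triangle: triangular brass frame, sides 74 mm, 32 mm high, already lying in the triangle bin; origin at the centre of its underside
- nozzle: metal piping nozzle standing on its wide end, 36 mm across at the foot, 50 mm high; loose bystander; origin at the centre of its underside
- ramekin: white ceramic cup, 64 mm across, 38 mm high; loose bystander; origin at the centre of its underside
- spatula: wooden-handled spatula lying flat to the left, about 280 mm long, along its own x; loose bystander
- bowl: steel bowl, 170 mm across, 75 mm high, right of the bins; loose bystander; origin at the centre of its underside
- sugar_jar: clear jar with a steel lid, 80 mm across, 120 mm high, left of the bins; loose bystander; origin at the centre of its underside
- sieve: drum sieve, 170 mm across, 60 mm high, at the right; loose bystander; origin at the centre of its underside
Mind the look-alikes: they are no part of the job. What is shaped like the cutter_square but red is not meant.

How it is judged (in metres and radians):
At the end, for the whole second after the job is handed in: Both cutters lie flat and still on the table in the bin of their own shape, within 5 mm of touching the back wall (square: flat side to the wall), and all three flaps hang shut (under 0.1 rad) (x of cutter_round in the frame of bin_round between 0.053 and 0.075 m and y of cutter_round in the frame of bin_round between -0.05 and 0.05 m and angle between each of cutter_round, cutter_square's own z axis and vertical below 0.1 rad and height (world z) of each of cutter_round, cutter_square below 0.008 m and value of joint each of flap_round, flap_square, flap_triangle below 0.1 rad and linear speed of each of cutter_round, cutter_square below 0.01 m/s and x of cutter_square in the frame of bin_square between 0.055 and 0.075 m and y of cutter_square in the frame of bin_square between -0.05 and 0.05 m).
It fails at once if the triangle bin's flap is pushed open (over 0.25 rad) (value of joint flap_triangle above 0.25 rad).
It fails at once if a cutter is rammed into a bin (over 40 N) (contact force between any of cutter_round, cutter_square and bin_round above 40 N or contact force between any of cutter_round, cutter_square and bin_square above 40 N or contact force between any of cutter_round, cutter_square and bin_triangle above 40 N).
It fails at once if another thing on the bench is disturbed (moved more than 25 mm): the piping nozzle, the ramekin, the spatula, the triangular cutter, the bowl, the sugar jar, the sieve (distance of any of nozzle, ramekin, spatula, cutter_triangle, bowl, sugar_jar, sieve from where it was at the start of the episode above 0.025 m).
It also fails if it takes over 72 s, if anything falls off the work surface, if the arm or the gripper's body presses on something with over 40 N, if the wrist force passes 120 N, or if a joint passes its speed limit or range.

### The arm

A 6-joint arm with a two-finger parallel gripper is mounted at the origin on the work surface. World frame = base frame: x ahead of the robot, y to its left, z up, the work surface at z = 0. Lengths are in m, angles in degrees, forces in N, time in s.
With the tool pointing down it reaches from about 0.35 to 0.875 m from the base axis. Payload 4.2 kg.
Tool frame: the origin (TCP) lies midway between the tips of the shut fingers; the grasp point (between the pads) lies r.pinch_z behind it (r.pinch_z is the distance from the TCP to the grasp point, in m); z points along the fingers, y is the direction in which the jaws open and shut (so a half turn about z gives the same grasp; the last joint's range is limited). The gripper opens to 87 mm and grips with 3 to 60 N. Pads are 19 mm wide; open, the fingers measure 117 mm over their backs; the gripper's body (75 mm by 190 mm) begins 51 mm behind the grasp point.
Start: joints at [-56.86, 22.042, 0.453, 0, -68.411, -14.817], TCP at [0.197, -0.593, 0.187] pointing down, gripper open.
Joint ranges: [-179.83, 179.83], [-69.29, 118.12], [-61.27, 80.66], [-181.25, 117.63], [-171.15, -9.14], [-177.46, 177.46]. Speed limits (degrees/s): [159.86, 159.86, 180, 180, 180, 180].

### API

Orientations are given as a 3x3 rotation matrix whose columns are the frame's x, y, z axes.
In Python, from station import r gives the robot as it stands. The module is installed in compiled form; this text tells all that it offers.
- The arm moves only by the tool play_rows, never from a script. Its argument "deltas" is a list of rows, each a list of 7 numbers: the shift along the tool's x, y, z in units of 25 mm (1.0 is 25 mm), then the turn, a rotation vector about the tool's x, y, z in units of 5 degrees (1.0 is 5 degrees), then the finger opening in mm, from 0 to 87. In form: [[tx, ty, tz, wx, wy, wz, fingers], ...]. A call has 1 to 12 rows; each row is the pose to reach, as a shift and turn from the pose commanded when the call began, along the tool's axes at that moment; what a row does not reach only later rows make up. A row lasts 1/10 s, in which the tool goes at most 50 mm and 8.59 degrees, less where a joint would pass 70% of its speed; a pose out of reach is approached as far as the arm can. A call with a gripper value outside its range is refused whole. The fingers move at their own pace and stop on an object; the grip force is fixed at half the most. Time passes only in rows, so rows that repeat a pose let the fingers close. It gives the time, the measured TCP pose, the force and the opening at its end, in the units of the state.
- r.sense(): the state, without advancing time (a new reading comes with each control period).
- r.capture(name): name is "side" or "top"; returns a dict with "pixels" (400x640x3 uint8, red, green, blue), "camera_matrix" (3x3 intrinsics, pixels), "k1" (the pictures are not rectified: a ray, as slopes to the right and down, at radius r is drawn at 1 + k1 r^2 times it, then the intrinsics apply), "R" (3x3) and "t" (3): a world point X has camera coordinates R X + t. Camera axes: x right, y down, z forward; pixel columns grow to the right and rows downward; lengths in m; the calibration is good to about 2 mm. A picture is of the moment at which its call begins. There is no depth.
- r.finish_job(): hands the job in, once; it reports no verdict.
Trained networks look in the newest picture that a camera, given by its name, has taken for a name from the list of things; names that differ only in an ending like _2 or _b are one class to them, and where a whole thing is asked for, a point or a joint stands for the part that bears it (a point fixed in the world has none). Each returns a list of dicts, best first, with "score" (0 to 1); they miss things now and then, are a little off and sometimes report something else, mostly with a low value. They report only what shows in the picture. A call takes as long as a camera call. They do not tell look-alikes from the thing itself.
- r.spot_in(camera, target): "centre" ([x, y, z] in m, in world coordinates, good to about 4 mm: the middle of the surface that is visible of it).
- r.cut_out(camera, target): "region" (400x640 bool, what is visible of it).
The state is a dict: "time_s": time; "joints": joint angles; "joint_velocities": joint speeds; "effort": joint torques, N m; "tcp_pos": TCP position; "ee_rot": TCP orientation; "wrist_force": force on the tool from outside, world axes, zero at the start; "moment": the same for the moment, N m; "gripper_width": opening from 0.0 (shut) to 1.0 (fully open).
Only numpy, scipy, OpenCV 4.12 (cv2) and the standard library are available. Lean on these libraries where they do the work, as an engineer would, in place of code of your own. Each camera call takes 0.05 s, during which the arm holds its last target.

## Working session

There is one attempt and no reset: what is moved stays moved. The work goes in short steps, Python scripts to look and compute and a tool call to move; the robot and the scene stay as the last step left them, time stands still between calls to the robot, and variables do not carry over. Pictures are saved under pics/ and viewed, and the job is handed in when it is done.

Besides the shell and the picture viewer there is one more tool, called as name(argument=value, ...) on one line, values as JSON. play_rows: Moves the arm, as the interface text tells. Its arguments: {"type":"object","properties":{"deltas":{"type":"array","items":{"type":"array","items":{"type":"number"}}}},"required":["deltas"]}

```bash
mkdir -p pics
python3 - <<'E'
from station import r
import cv2, numpy as np
s=r.sense(); print({k:np.round(v,3).tolist() for k,v in s.items()}, r.pinch_z)
for n in("side","top"):
    c=r.capture(n); cv2.imwrite(f"pics/{n}0.png",c["pixels"][:,:,::-1])
    print(n,np.round(c["camera_matrix"],1).tolist(),c["k1"],np.round(c["R"],3).tolist(),np.round(c["t"],3).tolist())
    for t in["cutter_round","cutter_square","bin_round","bin_square","bin_triangle","nozzle","ramekin","spatula","bowl","sugar_jar","sieve"]:
        print(t,[(np.round(d["centre"],3).tolist(),round(d["score"],2)) for d in r.spot_in(n,t)][:3])
E
```

```text
{'time_s': 0.0, 'joints': [-56.859, 22.091, 0.376, -0.03, -68.411, -14.815], 'joint_velocities': [-0.023, 0.027, -0.068, 0.058, 0.027, -0.017], 'effort': [-0.0, -39.066, 18.741, 4.22, 0.011, -0.0], 'tcp_pos': [0.196, -0.593, 0.186], 'ee_rot': [[-0.949, -0.314, -0.001], [-0.314, 0.949, 0.002], [0.0, 0.002, -1.0]], 'wrist_force': [-0.573, 0.288, -0.961], 'moment': [0.005, 0.035, -0.005], 'gripper_width': 0.999} 0.0187
side [[365.6, 0.0, 321.2], [0.0, 365.6, 199.5], [0.0, 0.0, 1.0]] -0.037752801620439216 [[-0.776, -0.63, -0.008], [-0.45, 0.563, -0.693], [0.442, -0.534, -0.721]] [0.368, 0.282, 0.75]
cutter_round [([0.439, 0.226, 0.014], 0.67), ([0.67, 0.154, 0.054], 0.33)]
cutter_square [([0.318, -0.156, 0.022], 0.84), ([0.436, -0.226, 0.017], 0.72)]
bin_round [([0.668, 0.153, 0.054], 0.84), ([0.438, -0.229, 0.017], 0.73), ([0.455, -0.086, 0.023], 0.34)]
bin_square [([0.671, -0.152, 0.057], 0.63), ([0.667, 0.157, 0.054], 0.49)]
bin_triangle [([0.669, -0.004, 0.051], 0.87)]
nozzle [([0.446, 0.087, 0.022], 0.74), ([0.67, 0.152, 0.052], 0.27)]
ramekin [([0.458, -0.087, 0.025], 0.67)]
spatul
[... 154 characters left out ...]
 [[446.7, 0.0, 323.5], [0.0, 446.7, 196.9], [0.0, 0.0, 1.0]] -0.12213977380442319 [[-0.008, -1.0, -0.023], [-0.98, 0.013, -0.197], [0.197, 0.021, -0.98]] [-0.006, 0.48, 1.12]
cutter_round [([0.44, 0.223, 0.024], 0.64)]
cutter_square [([0.325, -0.166, 0.032], 0.65), ([0.444, -0.236, 0.028], 0.46), ([0.656, -0.001, 0.025], 0.33)]
bin_round [([0.672, 0.151, 0.068], 0.59)]
bin_square [([0.685, -0.154, 0.069], 0.61)]
bin_triangle [([0.679, -0.003, 0.074], 0.73)]
nozzle [([0.442, 0.068, 0.023], 0.41)]
ramekin [([0.678, -0.009, 0.072], 0.26)]
spatula [([0.517, 0.438, 0.009], 0.69)]
bowl [([0.667, -0.418, 0.031], 0.87)]
sugar_jar [([0.619, 0.339, 0.115], 0.91)]
sieve [([0.441, -0.474, 0.007], 0.79)]
```

View pics/top0.png

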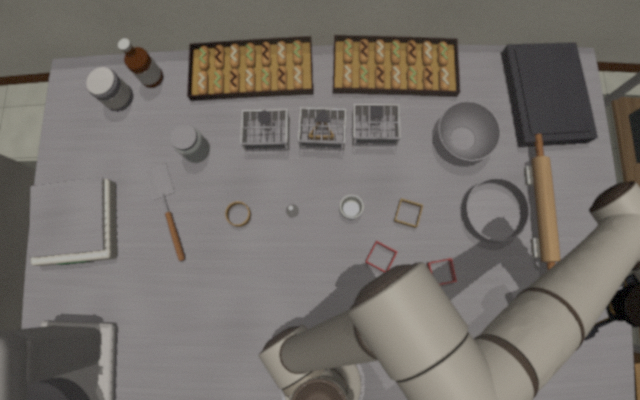

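View pics/side0.png

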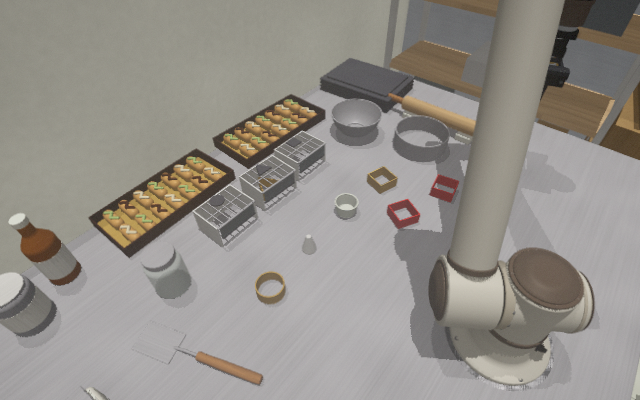

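The brass round cutter is at about (238,214) and the brass square at about (408,213). The red look-alikes are at (380,256) and (441,270). The bins stand at (265,128), (322,128) and (376,123). I'll zoom in to read the plates and get accurate fits.

```bash
cat > h.py <<'E'
from station import r
import cv2, numpy as np
def cam(n):
    c=r.capture(n); return c
def proj(c,P):
    P=np.atleast_2d(P); X=P@np.array(c["R"]).T+c["t"]; s=X[:,:2]/X[:,2:]
    s=s*(1+c["k1"]*(s**2).sum(1,keepdims=True)); K=np.array(c["camera_matrix"])
    return s*[K[0,0],K[1,1]]+K[:2,2]
def back(c,uv,z):
    uv=np.atleast_2d(np.float64(uv)); K=np.array(c["camera_matrix"])
    p=cv2.undistortPoints(uv[:,None,:],K,np.array([c["k1"],0,0,0.]),).reshape(-1,2) # distortion radial k1
    d=np.c_[p,np.ones(len(p))]@np.array(c["R"]); o=-np.array(c["R"]).T@c["t"]
    return o+d*((z-o[2])/d[:,2])[:,None]
def crop(c,u0,v0,w,h,f,fn,draw=[]):
    im=cv2.resize(c["pixels"][v0:v0+h,u0:u0+w,::-1],None,fx=f,fy=f,interpolation=cv2.INTER_CUBIC)
    for P,col in draw:
        q=((proj(c,P)-[u0-.5+.0,v0-.5])*f).astype(int)
        cv2.polylines(im,[q.reshape(-1,1,2)],True,col,1)
    cv2.imwrite("pics/"+fn,im)
E
python3 - <<'E'
from h import *
c=cam("top"); crop(c,220,95,200,140,4,"topz.png")
d=cam("side"); crop(d,185,120,240,190,3,"sidez.png")
for n,cc in(("top",c),("side",d)):
    for t in("cutter_round","cutter_square"):
        for o in r.cut_out(n,t)[:2]:
            m=o["region"].astype(np.uint8); cs,_=cv2.findContours(m,0,1); k=max(cs,key=cv2.contourArea)
            v,u=np.nonzero(m); print(n,t,round(o["score"],2),u.mean(),v.mean(),m.sum(),cv2.minAreaRect(k), cc["pixels"][v,u].mean(0))
            W=back(cc,k.reshape(-1,2),0.032 if n=="top" else .016)[:,:2].astype(np.float32)
            print(cv2.minAreaRect(W), cv2.minEnclosingCircle(W))
E
```

```text
top cutter_round 0.63 238.34736842105264 213.71052631578948 190 ((244.4249267578125, 218.5646514892578), (9.130817413330078, 21.86590576171875), 35.21759033203125) [109.98947368  96.28947368  79.21052632]
((0.4272115230560303, 0.19890788197517395), (0.024855351075530052, 0.05770813301205635), 55.59946060180664) ((0.43271929025650024, 0.20695169270038605), 0.029078157618641853)
top cutter_square 0.75 447.29411764705884 268.9779411764706 136 ((451.44964599609375, 270.0106201171875), (22.970169067382812, 5.407774925231934), 78.11134338378906) [87.83823529 59.94852941 58.16176471]
((0.28607481718063354, -0.3395671248435974), (0.05855510011315346, 0.014222731813788414), 9.22410774230957) ((0.2860966920852661, -0.33970195055007935), 0.029533063992857933)
top cutter_square 0.69 384.45625 255.5125 160 ((388.6768493652344, 251.53512573242188), (29.101163864135742, 15.470135688781738), 64.35899353027344) [123.9375  86.1625  84.8625]
((0.3364258408546448, -0.17825642228126526), (0.07472556829452515, 0.04033588618040085), 24.176692962646484) ((0.3296046853065491, -0.16327248513698578), 0.0375602
[... 708 characters left out ...]
3 ((382.1000671386719, 179.19998168945312), (23.702320098876953, 27.72724151611328), 63.43495178222656) [120.54122622 104.85835095  80.63002114]
((0.4384482800960541, -0.23600292205810547), (0.08585525304079056, 0.08623899519443512), 71.91836547851562) ((0.4369191527366638, -0.23646017909049988), 0.05472973361611366)
side cutter_square 0.72 443.4470338983051 187.6864406779661 472 ((443.77398681640625, 187.6027374267578), (24.812725067138672, 23.99343490600586), 20.556045532226562) [116.43432203  64.58050847  63.28177966]
((0.28292158246040344, -0.3156141936779022), (0.06658302247524261, 0.10026402026414871), 9.81665325164795) ((0.28266406059265137, -0.31580376625061035), 0.05473491549491882)
```

View pics/topz.png

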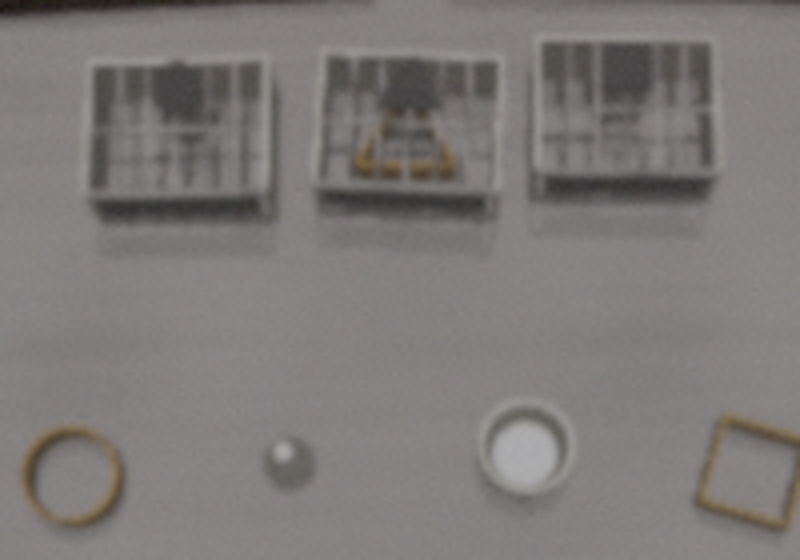

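View pics/sidez.png

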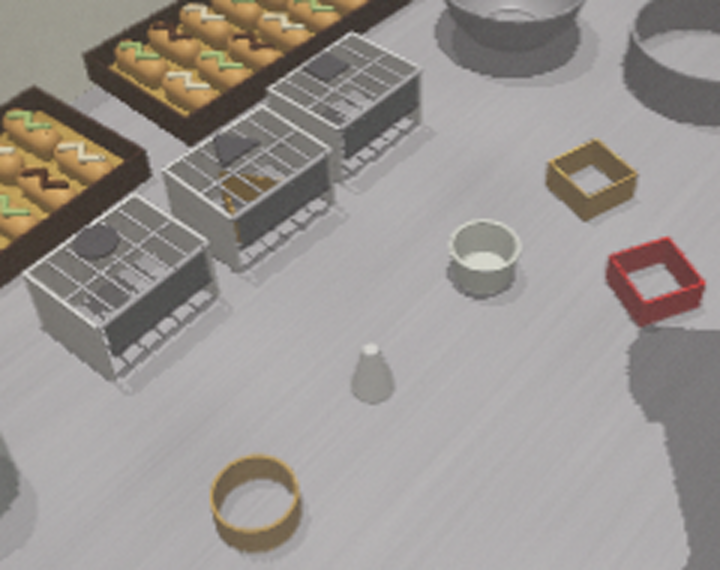

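Plates confirmed: disc on the left bin, triangle in the middle, square on the right. Next I'll fit poses by matching rendered models to the images.

```bash
cat >> h.py <<'E'
from scipy.optimize import minimize
def ringpts(kind,x,y,a,z,off=0.):
    if kind=="round":
        t=np.linspace(0,2*np.pi,49)[:-1]; R=.033-off; L=np.c_[R*np.cos(t),R*np.sin(t)]
    else:
        s=.031-off; L=np.array([[s,s],[-s,s],[-s,-s],[s,-s]])
    c,s=np.cos(a),np.sin(a); L=L@np.array([[c,s],[-s,c]])+[x,y]
    return np.c_[L,np.full(len(L),z)]
S=4
def render(c,kind,p,box):
    u0,v0,w,h=box; im=np.zeros((h*S,w*S),np.uint8); 
    for off in(0.,.003):
        b=proj(c,ringpts(kind,*p,0.,off)); t=proj(c,ringpts(kind,*p,.032,off)); n=len(b)
        for i in range(n):
            j=(i+1)%n; q=np.array([b[i],b[j],t[j],t[i]]); q=((q-[u0-.5,v0-.5])*S*16).astype(np.int32)
            cv2.fillConvexPoly(im,q,1,shift=4)
    return im
def brass(c,box):
    u0,v0,w,h=box; P=c["pixels"][v0:v0+h,u0:u0+w].astype(float)
    s=(P[:,:,0]-P[:,:,2])/P.max(2)
    return cv2.resize(s,None,fx=S,fy=S,interpolation=cv2.INTER_LINEAR)>.18
def fit(cams,kind,p0):
    data=[]
    for c in cams:
        u,v=proj(c,[p0[0],p0[1],.016])[0]; box=(int(u)-28,int(v)-28,56,56); data.append((c,box,brass(c,box)))
    def f(p,each=False):
        q=(p[0],p[1],p[2] if kind!="round" else 0.)
        I=[]
        for c,b,m in data:
            k=render(c,kind,q,b)>0; I.append((k&m).sum()/(k|m).sum())
        return I if each else -sum(I)
    best=None
    for a in ([0] if kind=="round" else np.radians([p0[2]-12,p0[2],p0[2]+12])):
        o=minimize(f,[p0[0],p0[1],a],method="Nelder-Mead",options=dict(initial_simplex=[[p0[0],p0[1],a],[p0[0]+.008,p0[1],a],[p0[0],p0[1]+.008,a],[p0[0],p0[1],a+.15]],xatol=1e-4,fatol=1e-4))
        if best is None or o.fun<best.fun: best=o
    return np.round([best.x[0],best.x[1],np.degrees(best.x[2])],4),np.round(f(best.x,True),3)
def binbox(x,y,a,z,d=.095,w=.062):
    c,s=np.cos(a),np.sin(a); L=np.array([[0,-w],[0,w],[d,w],[d,-w]])@np.array([[c,s],[-s,c]])+[x,y]
    return np.c_[L,np.full(4,z)]
E
python3 - <<'E'
from h import *
c=cam("top"); d=cam("side")
for k,p in(("round",(.44,.224,0)),("square",(.44,-.235,-15))):
    print(k,fit([c,d],k,p),fit([c],k,p),fit([d],k,p))
def u(l): return np.array(l)/4+[220-.5+.125,95-.5+.125]
for n,l in(("round",[(92,62),(268,58),(270,198),(88,200)]),("square",[(537,40),(716,40),(720,172),(535,178)]),("tri",[(320,53),(500,57),(500,190),(316,188)])):
    W=back(c,u(l),.074); print(n,np.round(W[:,:2],3).tolist())
E
```

```text
round (array([0.4431, 0.2211, 5.2314]), array([0.83 , 0.902])) (array([0.4436, 0.2218, 4.4074]), array([0.845])) (array([0.4429, 0.2209, 0.4916]), array([0.908]))
square (array([  0.4401,  -0.2354, -18.1597]), array([0.816, 0.782])) (array([  0.4405,  -0.2358, -17.4096]), array([0.815])) (array([  0.4397,  -0.235 , -18.1171]), array([0.791]))
round [[0.716, 0.204], [0.715, 0.085], [0.617, 0.083], [0.618, 0.204]]
square [[0.725, -0.095], [0.724, -0.215], [0.631, -0.213], [0.628, -0.091]]
tri [[0.718, 0.05], [0.713, -0.07], [0.62, -0.068], [0.623, 0.053]]
```

```bash
cat > ov.py <<'E'
from h import *
import sys
def bins(c,B,fn,box,f):
    D=[]
    for x,y,a in B:
        a=np.radians(a)
        D+= [(binbox(x,y,a,.074),(0,0,255)),(binbox(x,y,a,0.),(0,255,0))]
    crop(c,*box,f,fn,D)
E
python3 - <<'E'
from ov import *
B=[(.618,.1445,0.),(.6215,-.0075,-1.),(.630,-.153,1.)]
bins(cam("top"),B,"b1.png",(230,95,180,65),4)
bins(cam("side"),B,"b1s.png",(185,120,150,130),5)
E
```

```text
(no output)
```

View pics/b1.png

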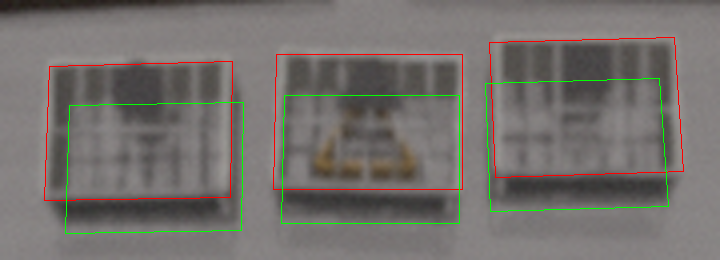

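View pics/b1s.png

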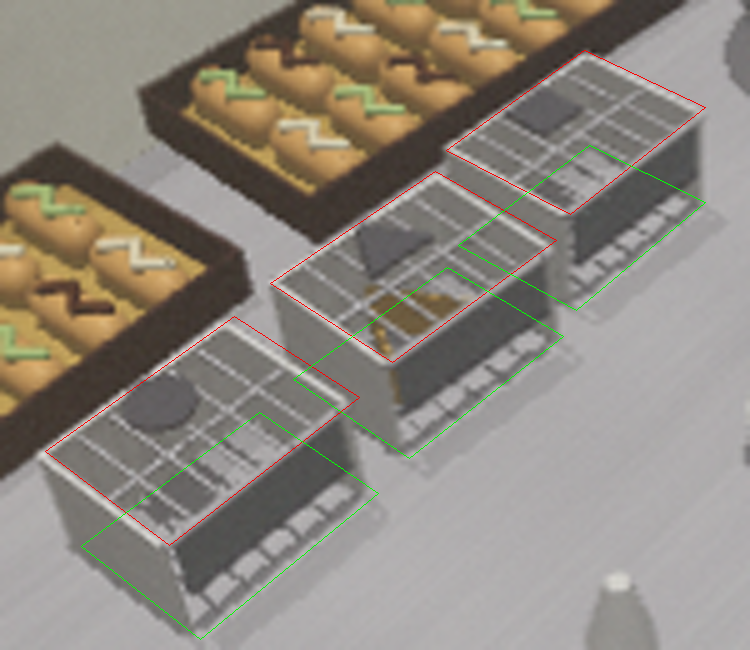

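```bash
cat > mv.py <<'E'
from station import r
import numpy as np, sys
from scipy.spatial.transform import Rotation as Ro
def Rt(psi,tilt=0):
    p=np.radians(psi); y=np.array([np.cos(p),np.sin(p),0]); z=np.array([0,0,-1.]); x=np.cross(y,z)
    R=np.c_[x,y,z]
    return Ro.from_rotvec(-np.radians(tilt)*y).as_matrix()@R   # tilt: fingers point ahead
def to(x,y,z,psi,tilt=0):
    s=r.sense(); R=np.array(s["ee_rot"]); 
    d=R.T@(np.array([x,y,z])-s["tcp_pos"])/.025
    w=np.degrees(Ro.from_matrix(R.T@Rt(psi,tilt)).as_rotvec())/5
    print("t",round(s["time_s"],2),"d",np.round(d,2).tolist(),"w",np.round(w,2).tolist(),"rows>=",round(max(np.linalg.norm(d)*.5,np.linalg.norm(w)*5/8.59),1))
if __name__=="__main__": to(*map(float,sys.argv[1:]))
E
python3 mv.py .440 -.235 .12 72; python3 mv.py .440 -.235 .004 72
```

```text
t 1.7 d [-13.75, 10.54, 2.69] w [0.0, -0.0, 7.26] rows>= 8.8
t 1.7 d [-13.75, 10.54, 7.33] w [0.0, -0.0, 7.26] rows>= 9.4
```

play_rows(deltas=[[-13.75, 10.54, 2.69, 0, 0, 7.26, 87], [-13.75, 10.54, 2.69, 0, 0, 7.26, 87], [-13.75, 10.54, 2.69, 0, 0, 7.26, 87], [-13.75, 10.54, 2.69, 0, 0, 7.26, 87], [-13.75, 10.54, 2.69, 0, 0, 7.26, 87], [-13.75, 10.54, 2.69, 0, 0, 7.26, 87], [-13.75, 10.54, 2.69, 0, 0, 7.26, 87], [-13.75, 10.54, 2.69, 0, 0, 7.26, 87], [-13.75, 10.54, 2.69, 0, 0, 7.26, 87], [-13.75, 10.54, 2.69, 0, 0, 7.26, 87], [-13.75, 10.54, 2.69, 0, 0, 7.26, 87], [-13.75, 10.54, 2.69, 0, 0, 7.26, 87]])

```text
time_s: 2.9
tcp_pos: [0.4397, -0.2355, 0.1202]
ee_rot: [[-0.951, 0.309, 0.0], [0.309, 0.951, -0.0], [-0.0, -0.0, -1.0]]
wrist_force: [-0.7, -0.0, -0.6]
gripper_width: 1.002
```

Directly above it. Descend 115 mm, then grip.

play_rows(deltas=[[0, 0, 1.6, 0, 0, 0, 87], [0, 0, 3.0, 0, 0, 0, 87], [0, 0, 4.0, 0, 0, 0, 87], [0, 0, 4.6, 0, 0, 0, 87], [0, 0, 4.6, 0, 0, 0, 87], [0, 0, 4.6, 0, 0, 0, 50], [0, 0, 4.6, 0, 0, 0, 50], [0, 0, 4.6, 0, 0, 0, 50], [0, 0, 4.6, 0, 0, 0, 50], [0, 0, 4.6, 0, 0, 0, 50], [0, 0, 4.6, 0, 0, 0, 50]])

```text
time_s: 4.0
tcp_pos: [0.4402, -0.235, 0.0053]
ee_rot: [[-0.951, 0.308, 0.001], [0.308, 0.951, -0.0], [-0.001, 0.0, -1.0]]
wrist_force: [0.3, -0.6, 0.3]
gripper_width: 0.595
```

```bash
python3 - <<'E'
from h import *
crop(cam("side"),300,100,200,140,4,"g1.png")
E
python3 mv.py .560 -.154 .014 90;python3 mv.py .440 -.235 .014 72
```

```text
t 4.05 d [-3.56, 4.56, -0.35] w [0.0, 0.0, -3.59] rows>= 2.9
t 4.05 d [0.0, -0.0, -0.35] w [0.0, 0.0, 0.01] rows>= 0.2
```

View pics/g1.png

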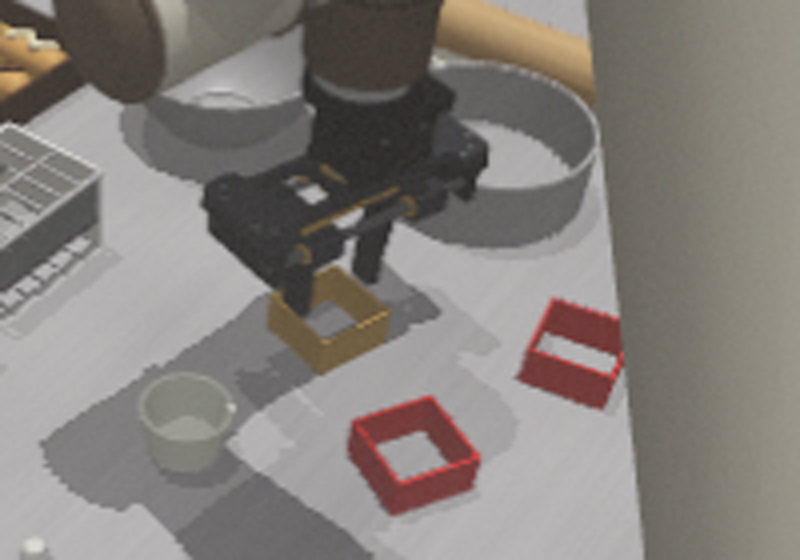

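Run:
```python
from h import *
s=r.sense(); print(s["gripper_width"],s["time_s"])
d=cam("side"); R=np.array(s["ee_rot"]);p=s["tcp_pos"]
D=[]
for g in(.031,-.031):
    D.append((np.array([p+R@[a,g,z] for a,z in((-.0095,0),(.0095,0),(.0095,-.06),(-.0095,-.06))]),(0,0,255)))
D.append((ringpts("square",.44,-.235,np.radians(-18),.032),(0,255,0)))
D.append((ringpts("square",.44,-.235,np.radians(-18),.0),(0,255,0)))
crop(d,340,120,90,90,8,"g2.png",D)
print(fit([d],"square",(.44,-.235,-18)))
```

```text
0.5907065867963529 4.05
(array([  0.4397,  -0.2343, -18.7216]), array([0.652]))
```

View pics/g2.png

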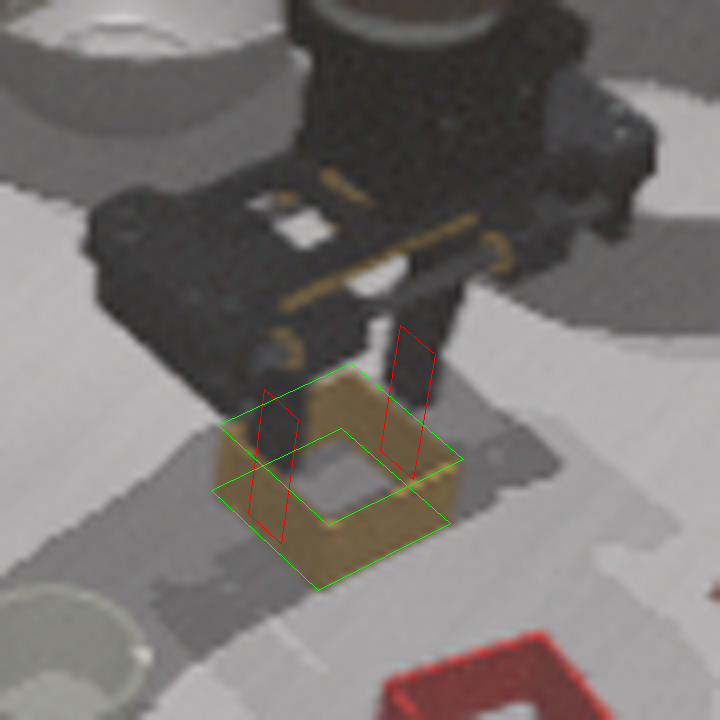

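play_rows(deltas=[[0, 0, 0, 0, 0, 0, 40], [0, 0, 0, 0, 0, 0, 40], [0, 0, 0, 0, 0, 0, 40]])

```text
time_s: 4.4
tcp_pos: [0.44, -0.235, 0.005]
ee_rot: [[-0.951, 0.309, -0.0], [0.309, 0.951, 0.0], [0.0, -0.0, -1.0]]
wrist_force: [-0.5, 0.0, -0.2]
gripper_width: 0.472
```

Run:
```python
from h import *
s=r.sense(); print(s["gripper_width"],s["time_s"])
d=cam("side"); R=np.array(s["ee_rot"]);p=s["tcp_pos"]
D=[]
for g in(.031,-.031):
  for h in (.0,.03):
    D.append((np.array([p+R@[a,g,z-h] for a,z in((-.0095,0),(.0095,0),(.0095,-.03),(-.0095,-.03))]),(0,0,255)))
crop(d,340,120,90,90,8,"g3.png",D)
crop(cam("top"),350,150,160,120,5,"g3t.png")
```

```text
0.4718492218510218 4.4
```

View pics/g3.png

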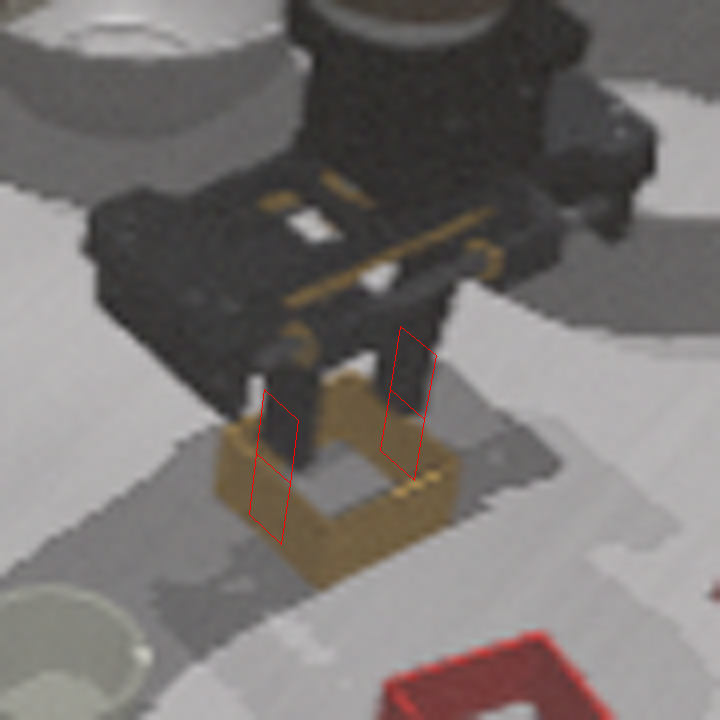

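View pics/g3t.png

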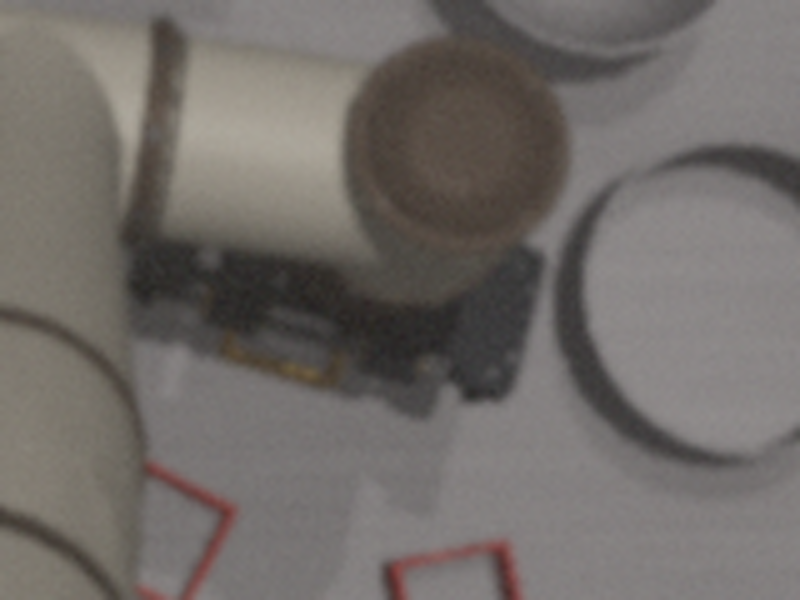

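play_rows(deltas=[[0, 0, 0, 0, 0, 0, 87], [0, 0, 0, 0, 0, 0, 87], [0, 0, 0, 0, 0, 0, 87], [0, 0, 0, 0, 0, 0, 87], [0, 0, 0, 0, 0, 0, 87], [0, 0, 0, 0, 0, 0, 87], [0, 0, 0, 0, 0, 0, 87]])

```text
time_s: 5.2
tcp_pos: [0.44, -0.2351, 0.005]
ee_rot: [[-0.951, 0.309, 0.0], [0.309, 0.951, 0.0], [-0.0, 0.0, -1.0]]
wrist_force: [0.5, -0.6, -0.8]
gripper_width: 0.973
```

Run:
```python
from h import *
s=r.sense(); print(s["gripper_width"],s["time_s"])
d=cam("side"); R=np.array(s["ee_rot"]);p=s["tcp_pos"]
D=[]
for g in(.0435,-.0435):
    D.append((np.array([p+R@[a,g,z] for a,z in((-.0095,0),(.0095,0),(.0095,-.03),(-.0095,-.03))]),(0,0,255)))
    g*=.0585/.0435
    D.append((np.array([p+R@[a,g,z] for a,z in((-.0095,0),(.0095,0),(.0095,-.03),(-.0095,-.03))]),(255,0,0)))
crop(d,340,120,90,90,8,"g4.png",D)
print(fit([d],"square",(.44,-.235,-18)))
```

```text
0.9730391236947987 5.2
(array([  0.4393,  -0.2343, -18.155 ]), array([0.674]))
```

View pics/g4.png

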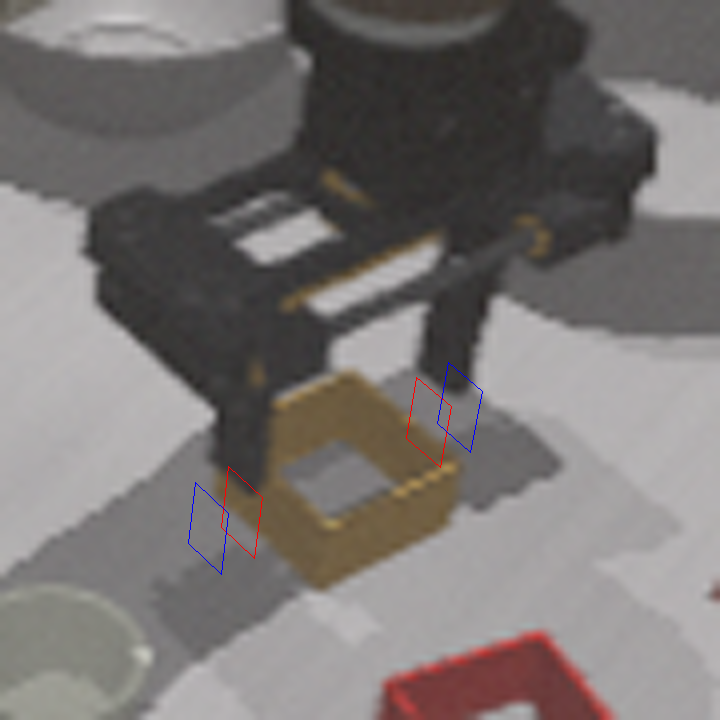

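Finger tips appear about 30 mm higher than the TCP reading implies, and the fingers closed to 41 mm with nothing between them, so there was no grasp. I'll probe downward gently with the gripper open, watching the force.

play_rows(deltas=[[0, 0, 0.1, 0, 0, 0, 87], [0, 0, 0.2, 0, 0, 0, 87], [0, 0, 0.2, 0, 0, 0, 87]])

```text
time_s: 5.55
tcp_pos: [0.4396, -0.235, -0.0005]
ee_rot: [[-0.951, 0.309, -0.001], [0.309, 0.951, 0.0], [0.001, -0.0, -1.0]]
wrist_force: [0.8, 0.2, 0.3]
gripper_width: 0.996
```

play_rows(deltas=[[0, 0, 0.1, 0, 0, 0, 87], [0, 0, 0.2, 0, 0, 0, 87], [0, 0, 0.2, 0, 0, 0, 87]])

```text
time_s: 5.85
tcp_pos: [0.4396, -0.235, -0.0054]
ee_rot: [[-0.951, 0.309, -0.001], [0.309, 0.951, 0.0], [0.001, -0.0, -1.0]]
wrist_force: [0.0, -0.3, 0.4]
gripper_width: 1.001
```

play_rows(deltas=[[0, 0, 0.2, 0, 0, 0, 87], [0, 0, 0.4, 0, 0, 0, 87], [0, 0, 0.4, 0, 0, 0, 87]])

```text
time_s: 6.15
tcp_pos: [0.4392, -0.2349, -0.0159]
ee_rot: [[-0.951, 0.309, -0.002], [0.309, 0.951, 0.0], [0.002, -0.0, -1.0]]
wrist_force: [-0.5, -0.7, -0.0]
gripper_width: 0.999
```

Run:
```python
from h import *
s=r.sense(); print(s["gripper_width"],s["time_s"],s["tcp_pos"])
d=cam("side"); R=np.array(s["ee_rot"]);p=s["tcp_pos"]+np.array([0,0,.03])
D=[]
for g in(.0435,-.0435):
    D.append((np.array([p+R@[a,g,z] for a,z in((-.0095,0),(.0095,0),(.0095,-.03),(-.0095,-.03))]),(0,0,255)))
    g*=.0585/.0435
    D.append((np.array([p+R@[a,g,z] for a,z in((-.0095,0),(.0095,0),(.0095,-.03),(-.0095,-.03))]),(255,0,0)))
crop(d,340,120,90,90,8,"g5.png",D)
print(fit([d],"square",(.44,-.235,-18)))
```

```text
0.9985723194617585 6.15 [ 0.43924253 -0.23490549 -0.0158658 ]
(array([  0.4392,  -0.2342, -18.0662]), array([0.581]))
```

View pics/g5.png

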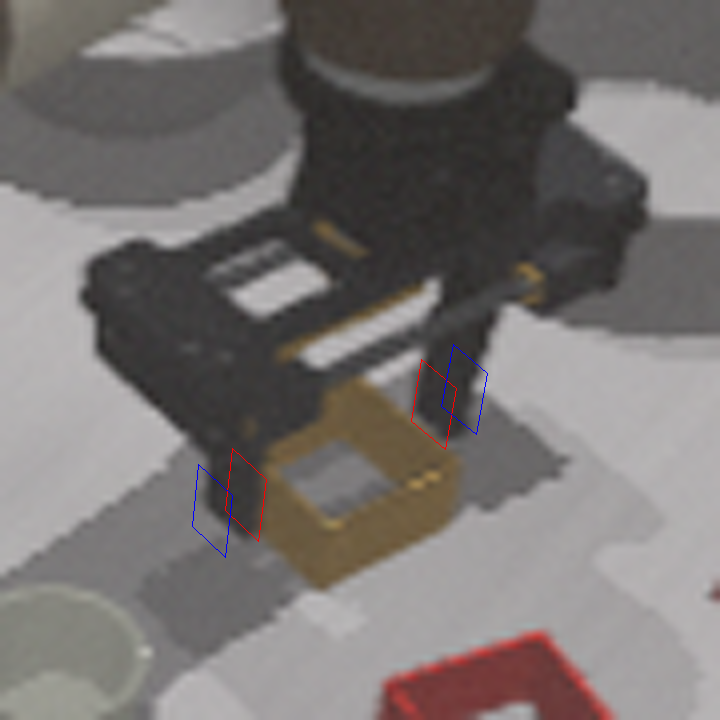

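Run:
```python
from h import *
s=r.sense()
d=cam("side"); R=np.array(s["ee_rot"])
for k,(h) in enumerate((.034,)):
    p=s["tcp_pos"]+np.array([0,0,h]); D=[]
    for zz,col in((-.070,(0,0,255)),(-.040,(255,0,0))):
        D.append((np.array([p+R@[a*.0375,g*.095,zz] for a,g in((1,1),(1,-1),(-1,-1),(-1,1))]),col))
    for g in(.0435,-.0435):
      for e in(1,.0585/.0435):
        D.append((np.array([p+R@[a,g*e,z] for a,z in((-.0095,0),(.0095,0),(.0095,-.03),(-.0095,-.03))]),(0,255,0)))
    crop(d,330,110,110,100,7,"g6.png",D)
```

```text
(no output)
```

View pics/g6.png

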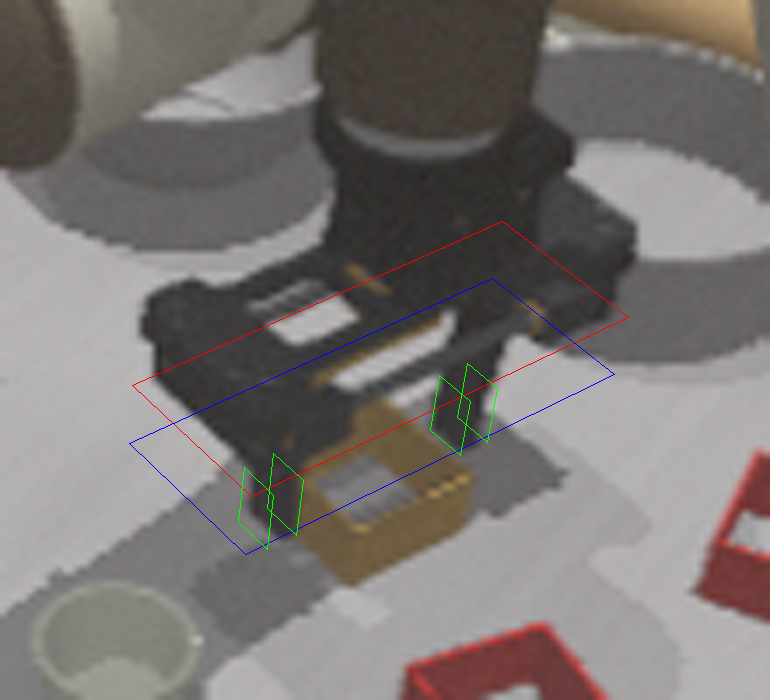

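Overlay matches the fingers when the tips are taken about 34 mm above the reported TCP, and the body and lateral position agree. I'll work with that offset. The real tips are now about 18 mm up, so I'll descend 12 mm and grip.

play_rows(deltas=[[0, 0, 0.12, 0, 0, 0, 87], [0, 0, 0.24, 0, 0, 0, 87], [0, 0, 0.36, 0, 0, 0, 87], [0, 0, 0.48, 0, 0, 0, 87], [0, 0, 0.48, 0, 0, 0, 87]])

```text
time_s: 6.75
tcp_pos: [0.4396, -0.235, -0.0275]
ee_rot: [[-0.951, 0.309, -0.001], [0.309, 0.951, 0.0], [0.001, -0.0, -1.0]]
wrist_force: [-0.7, -0.9, -0.1]
gripper_width: 0.999
```

play_rows(deltas=[[0, 0, 0, 0, 0, 0, 52], [0, 0, 0, 0, 0, 0, 52], [0, 0, 0, 0, 0, 0, 52], [0, 0, 0, 0, 0, 0, 52], [0, 0, 0, 0, 0, 0, 52]])

```text
time_s: 7.25
tcp_pos: [0.4401, -0.2351, -0.0269]
ee_rot: [[-0.951, 0.309, 0.0], [0.309, 0.951, -0.0], [-0.0, 0.0, -1.0]]
wrist_force: [-0.3, -0.1, 1.5]
gripper_width: 0.714
```

Run:
```python
from h import *
s=r.sense(); print(s["gripper_width"]*87,s["time_s"],s["tcp_pos"])
d=cam("side")
crop(d,340,120,90,90,8,"g7.png")
```

```text
62.08235516276356 7.25 [ 0.44005195 -0.23507022 -0.02689703]
```

View pics/g7.png

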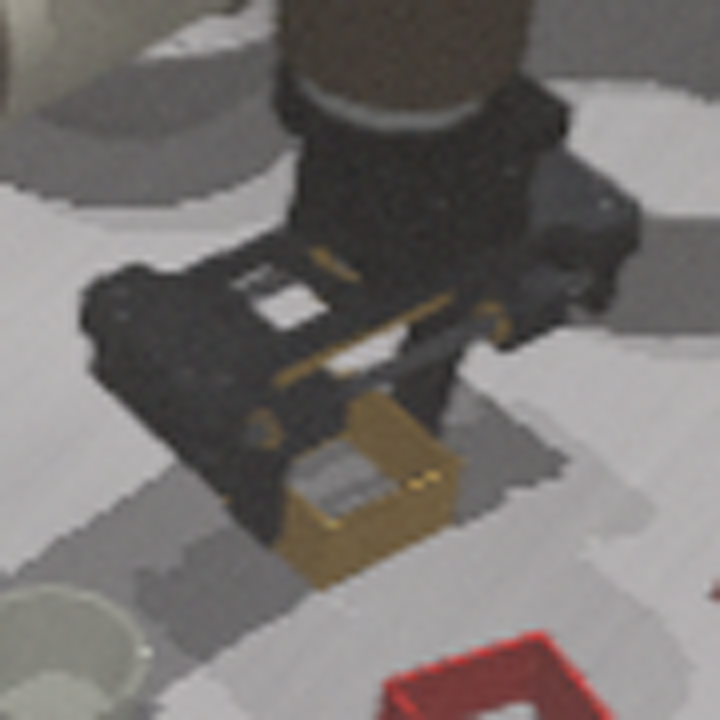

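Gripped at 62.1 mm, which is the cutter's width. Lift 10 mm, carry it to the square bin's mouth, set it square and lower it.

```bash
python3 mv.py .583 -.153 -.015 90.7;python3 mv.py .440 -.235 -.015 72
```

```text
t 7.3 d [-4.42, 4.89, -0.47] w [-0.0, 0.0, -3.74] rows>= 3.3
t 7.3 d [0.01, 0.0, -0.48] w [0.0, 0.0, 0.0] rows>= 0.2
```

play_rows(deltas=[[0, 0, -0.47, 0, 0, 0, 52], [0, 0, -0.47, 0, 0, 0, 52], [-1.1, 1.2, -0.47, 0, 0, -0.9, 52], [-2.2, 2.4, -0.47, 0, 0, -1.9, 52], [-3.3, 3.6, -0.47, 0, 0, -2.9, 52], [-4.0, 4.4, -0.47, 0, 0, -3.5, 52], [-4.42, 4.89, -0.47, 0, 0, -3.74, 52], [-4.42, 4.89, -0.47, 0, 0, -3.74, 52], [-4.42, 4.89, -0.2, 0, 0, -3.74, 52], [-4.42, 4.89, 0.04, 0, 0, -3.74, 52], [-4.42, 4.89, 0.04, 0, 0, -3.74, 52]])

```text
time_s: 8.4
tcp_pos: [0.5814, -0.1535, -0.0272]
ee_rot: [[-1.0, -0.012, -0.001], [-0.012, 1.0, -0.0], [0.001, -0.0, -1.0]]
wrist_force: [-1.7, 1.9, 6.1]
gripper_width: 0.708
```

Run:
```python
from h import *
s=r.sense(); print(s["gripper_width"]*87,s["time_s"],s["tcp_pos"],s["wrist_force"])
d=cam("side")
crop(d,250,90,120,100,6,"g8.png",[(binbox(.630,-.153,np.radians(1),.074),(0,0,255))])
```

```text
61.628871950398576 8.4 [ 0.58143498 -0.15349088 -0.02723422] [-1.71089303  1.93071252  6.09378275]
```

View pics/g8.png

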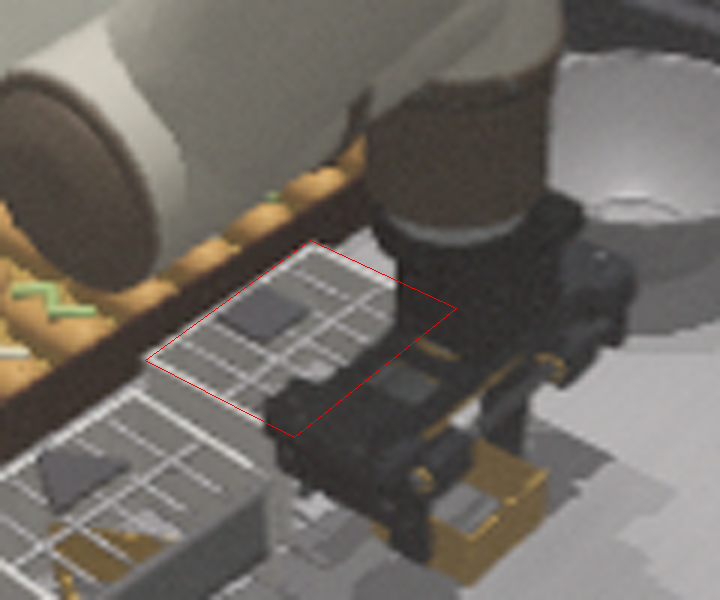

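6 N upward on the tool shows the cutter is down on the table. Release, back off behind it, and narrow the fingers to a fork.

play_rows(deltas=[[0, 0, -0.1, 0, 0, 0, 80], [0, 0, -0.2, 0, 0, 0, 80], [0, 0, -0.28, 0, 0, 0, 80], [0.5, 0, -0.28, 0, 0, 0, 80], [1.3, 0, -0.28, 0, 0, 0, 80], [2.1, 0, -0.28, 0, 0, 0, 60], [2.1, 0, -0.28, 0, 0, 0, 30], [2.1, 0, -0.28, 0, 0, 0, 30], [2.1, 0, -0.28, 0, 0, 0, 30], [2.1, 0, -0.28, 0, 0, 0, 30], [2.1, 0, -0.28, 0, 0, 0, 30]])

```text
time_s: 9.55
tcp_pos: [0.5309, -0.1535, -0.0211]
ee_rot: [[-1.0, -0.013, 0.0], [-0.013, 1.0, -0.0], [-0.0, -0.0, -1.0]]
wrist_force: [0.4, 0.8, -0.3]
gripper_width: 0.459
```

```bash
cat > look.py <<'E'
from h import *
import sys
# usage: look.py fn cx cy [f]
fn=sys.argv[1]; cx,cy=float(sys.argv[2]),float(sys.argv[3])
s=r.sense(); print(round(s["gripper_width"]*87,1),round(s["time_s"],2),np.round(s["tcp_pos"],4),np.round(s["wrist_force"],1))
for n,f in(("side",6),("top",6)):
    d=cam(n); u,v=proj(d,[cx,cy,.03])[0].astype(int); u0=max(0,min(u-60,520)); v0=max(0,min(v-50,300))
    crop(d,u0,v0,120,100,f,fn+n+".png")
E
python3 look.py h1 .58 -.153
python3 - <<'E'
from h import *
print(fit([cam("side")],"square",(.5814,-.1535,0.7)))
E
```

```text
40.0 9.55 [ 0.5309 -0.1535 -0.0211] [ 0.4  0.8 -0.3]
(array([ 0.5789, -0.1517,  8.3587]), array([0.193]))
```

View pics/h1side.png

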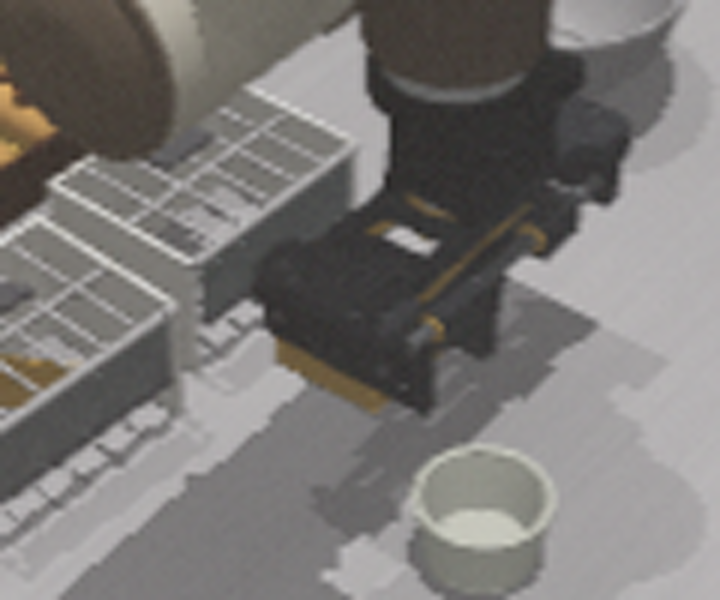

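View pics/h1top.png

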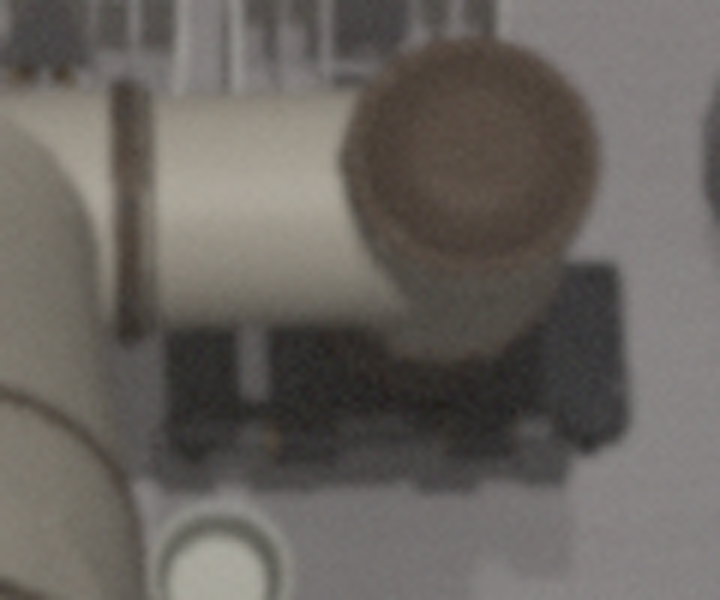

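play_rows(deltas=[[-0.1, 0, 0, 0, 0, 0, 30], [-0.2, 0, 0, 0, 0, 0, 30], [-0.35, 0, 0, 0, 0, 0, 30], [-0.5, 0, 0, 0, 0, 0, 30], [-0.7, 0, 0, 0, 0, 0, 30], [-0.9, 0, 0, 0, 0, 0, 30], [-1.1, 0, 0, 0, 0, 0, 30], [-1.3, 0, 0, 0, 0, 0, 30], [-1.5, 0, 0, 0, 0, 0, 30], [-1.7, 0, 0, 0, 0, 0, 30], [-1.9, 0, 0, 0, 0, 0, 30], [-2.1, 0, 0, 0, 0, 0, 30]])

```text
time_s: 10.9
tcp_pos: [0.5831, -0.1529, -0.0211]
ee_rot: [[-1.0, -0.013, -0.0], [-0.013, 1.0, 0.0], [0.0, 0.0, -1.0]]
wrist_force: [-1.3, -1.1, 0.5]
gripper_width: 0.345
```

```bash
python3 look.py h2 .60 -.153
```

```text
30.0 10.9 [ 0.5831 -0.1529 -0.0211] [-1.3 -1.1  0.5]
```

View pics/h2side.png

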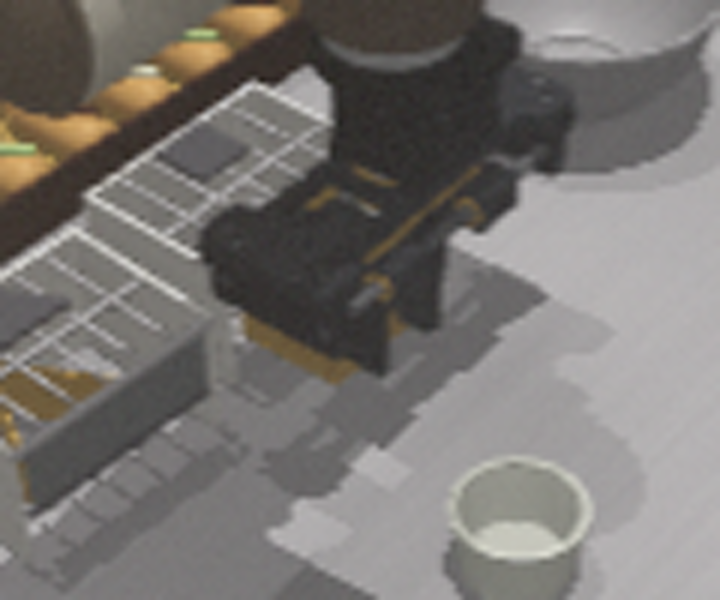

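```bash
python3 mv.py .569 -.153 .011 90.7 45; python3 mv.py .568 -.153 .011 90.7
```

```text
t 11.0 d [0.6, 0.0, -1.28] w [0.0, -8.98, 0.01] rows>= 5.2
t 11.0 d [0.64, 0.0, -1.28] w [-0.0, 0.02, 0.01] rows>= 0.7
```

play_rows(deltas=[[0.4, 0, 0, 0, 0, 0, 30], [0.6, 0, -0.8, 0, 0, 0, 30], [0.6, 0, -1.28, 0, -1.5, 0, 30], [0.6, 0, -1.28, 0, -3, 0, 30], [0.6, 0, -1.28, 0, -4.5, 0, 30], [0.6, 0, -1.28, 0, -6, 0, 30], [0.6, 0, -1.28, 0, -7.5, 0, 30], [0.6, 0, -1.28, 0, -9, 0, 30], [0.6, 0, -1.28, 0, -9, 0, 30], [0.6, 0, -1.28, 0, -9, 0, 30]])

```text
time_s: 12.0
tcp_pos: [0.5468, -0.1584, 0.0]
ee_rot: [[-0.823, -0.025, 0.568], [-0.003, 0.999, 0.039], [-0.569, 0.031, -0.822]]
wrist_force: [-0.4, -0.2, -0.7]
gripper_width: 0.345
```

```bash
cat > tip.py <<'E'
from h import *
import sys
fn=sys.argv[1]; gap=float(sys.argv[2])/2000
s=r.sense(); R=np.array(s["ee_rot"]); P=np.array(s["tcp_pos"])
print("w",round(s["gripper_width"]*87,1),"t",round(s["time_s"],2),np.round(P,4),"F",np.round(s["wrist_force"],1),"j",np.round(s["joints"],1),"z",np.round(R[:,2],3))
d=cam("side")
tips=[("H1",P-.034*R[:,2],(0,0,255)),("H2",P+[0,0,.034],(255,0,0))][:int(sys.argv[3]) if len(sys.argv)>3 else 2]
D=[]
for n,p,col in tips:
    print(n,np.round(p,4))
    for g in(gap,-gap):
        D.append((np.array([p+R@[a,g+np.sign(g)*.0075,z] for a,z in((-.0095,0),(.0095,0),(.0095,-.05),(-.0095,-.05))]),col))
u,v=proj(d,tips[0][1])[0].astype(int); u0=max(0,min(u-60,520)); v0=max(0,min(v-50,300))
crop(d,u0,v0,120,100,6,fn+"raw.png"); crop(d,u0,v0,120,100,6,fn+".png",D)
E
python3 tip.py t1 30
```

```text
w 30.1 t 12.0 [ 0.5468 -0.1584  0.    ] F [-0.4 -0.2 -0.7] j [-12.1  21.5 -28.2 -54.  -11.2 -26.3] z [ 0.568  0.039 -0.822]
H1 [ 0.5275 -0.1597  0.028 ]
H2 [ 0.5468 -0.1584  0.034 ]
```

View pics/t1.png

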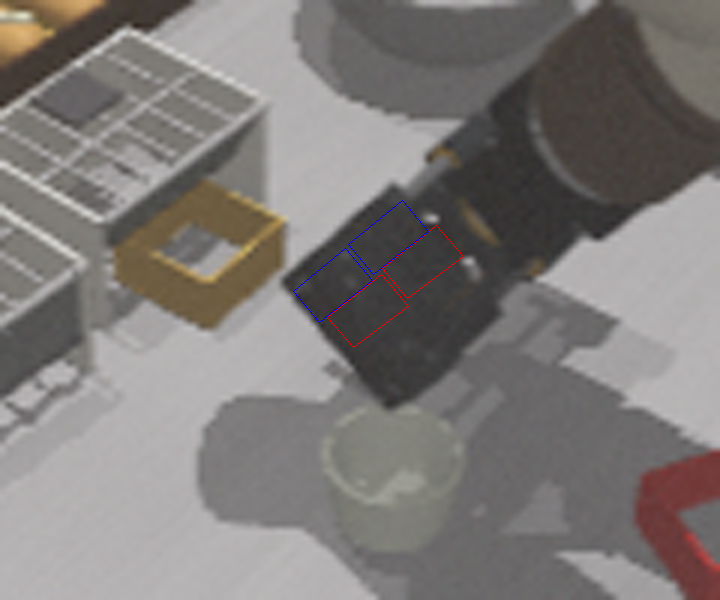

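Run:
```python
from h import *
s=r.sense(); d=cam("side"); R=np.array(s["ee_rot"]); P=np.array(s["tcp_pos"])
D=[]
for p,col in((P-.034*R[:,2],(0,0,255)),(P+[0,0,.034],(255,0,0))):
    for zz in(-.088,):
        D.append((np.array([p+R@[a*.0375,g*.095,zz] for a,g in((1,1),(1,-1),(-1,-1),(-1,1))]),col))
crop(d,300,110,120,100,6,"t2.png",D)
# same on stored g6-like vertical pose: reuse image g5 (tcp .4392,-.2349,-.0159)
im=cv2.imread("pics/g5.png")
Rv=np.array([[-.951,.309,0],[.309,.951,0],[0,0,-1.]]); p=np.array([.4392,-.2349,.018])
q=((proj(d,np.array([p+Rv@[a*.0375,g*.095,-.088] for a,g in((1,1),(1,-1),(-1,-1),(-1,1))]))-[339.5,119.5])*8).astype(int)
cv2.polylines(im,[q.reshape(-1,1,2)],True,(0,0,255),1); cv2.imwrite("pics/g5b.png",im)
```

```text
(no output)
```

View pics/t2.png

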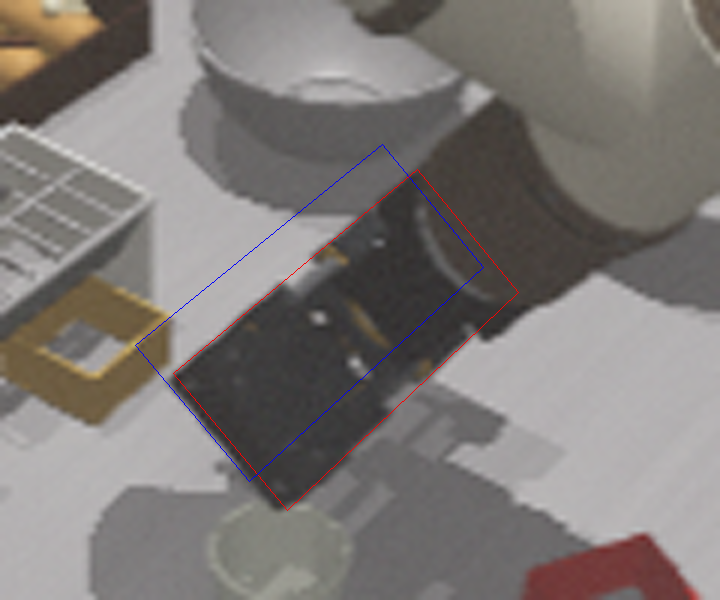

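View pics/g5b.png

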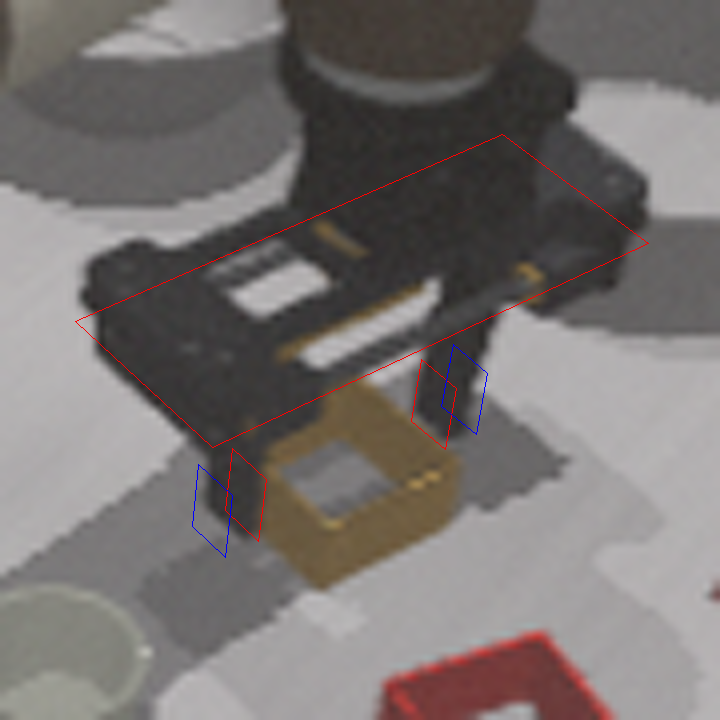

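Offset is along the tool axis: the red hypothesis fits the tilted gripper exactly. The cutter sits square in the mouth with the flap propped on it. Next, a helper that targets the true tip.

```bash
cat >> mv.py <<'E'
OFF=.034
E
sed -i '/^if __name__/d' mv.py
cat >> mv.py <<'E'
def tip(x,y,z,psi,tilt=0):
    Z=Rt(psi,tilt)[:,2]; to(*(np.array([x,y,z])+OFF*Z),psi,tilt)
if __name__=="__main__": tip(*map(float,sys.argv[1:]))
E
python3 mv.py .572 -.153 .010 90.7 37;python3 mv.py .572 -.153 .010 90.7 40
```

```text
t 12.1 d [-1.17, 0.23, 1.61] w [0.35, -0.5, -0.16] rows>= 1.0
t 12.1 d [-1.24, 0.23, 1.61] w [0.35, -1.1, -0.17] rows>= 1.0
```

play_rows(deltas=[[-0.6, 0.1, 0.5, 0, 0, 0, 30], [-0.6, 0.1, 0.5, 0, 0, 0, 30]])

```text
time_s: 12.3
tcp_pos: [0.5683, -0.1561, -0.0015]
ee_rot: [[-0.823, -0.026, 0.567], [-0.004, 0.999, 0.039], [-0.567, 0.03, -0.823]]
wrist_force: [-1.3, 0.5, 0.1]
gripper_width: 0.347
```

```bash
python3 mv.py .572 -.153 .012 90.7 37;python3 mv.py .572 -.153 .010 90.7 40
```

```text
t 12.3 d [-0.49, 0.09, 1.0] w [0.37, -0.48, -0.07] rows>= 0.6
t 12.3 d [-0.51, 0.09, 1.07] w [0.36, -1.08, -0.08] rows>= 0.7
```

play_rows(deltas=[[-0.25, 0.05, 0.4, 0.2, -0.3, 0, 30], [-0.5, 0.09, 0.7, 0.37, -0.6, -0.07, 30], [-0.5, 0.09, 1.0, 0.37, -0.8, -0.07, 30], [-0.5, 0.09, 1.0, 0.37, -0.8, -0.07, 30]])

```text
time_s: 12.7
tcp_pos: [0.5902, -0.1531, -0.0163]
ee_rot: [[-0.783, -0.008, 0.621], [-0.005, 1.0, 0.007], [-0.621, 0.003, -0.783]]
wrist_force: [-0.8, 0.0, 0.6]
gripper_width: 0.342
```

```bash
python3 tip.py t3 30 1
```

```text
w 29.8 t 12.7 [ 0.5902 -0.1531 -0.0163] F [-0.8  0.   0.6] j [-15.1  25.7 -23.6 -71.1 -10.3  -7. ] z [ 0.621  0.007 -0.783]
H1 [ 0.5691 -0.1534  0.0103]
```

View pics/t3.png

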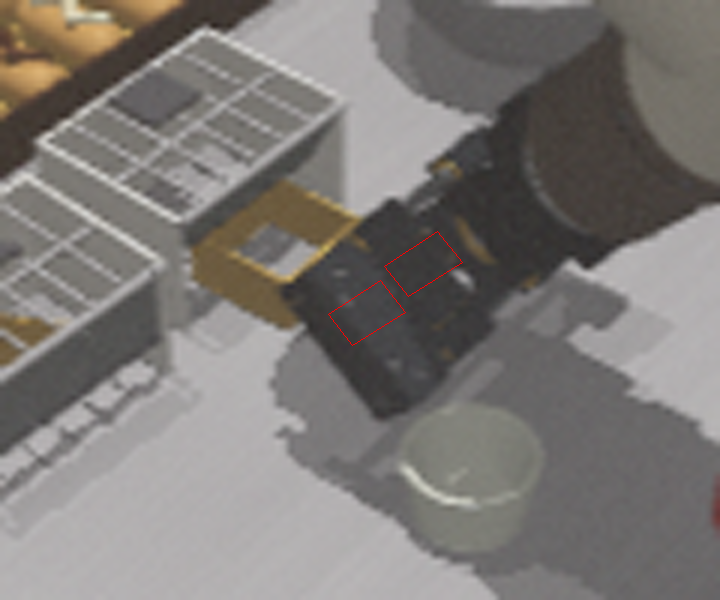

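play_rows(deltas=[[-0.12, 0, 0.09, 0, 0, 0, 30], [-0.28, 0, 0.22, 0, 0, 0, 30], [-0.47, 0, 0.37, 0, 0, 0, 30], [-0.65, 0, 0.52, 0, 0, 0, 30], [-0.84, 0, 0.67, 0, 0, 0, 30], [-1.03, 0, 0.82, 0, 0, 0, 30], [-1.21, 0, 0.96, 0, 0, 0, 30], [-1.36, 0, 1.08, 0, 0, 0, 30], [-1.48, 0, 1.17, 0, 0, 0, 30]])

```text
time_s: 13.65
tcp_pos: [0.637, -0.1544, -0.0173]
ee_rot: [[-0.779, -0.016, 0.627], [-0.007, 1.0, 0.017], [-0.627, 0.009, -0.779]]
wrist_force: [-1.7, -0.4, 2.0]
gripper_width: 0.346
```

```bash
python3 tip.py t4 30 1
```

```text
w 30.1 t 13.65 [ 0.637  -0.1544 -0.0173] F [-1.7 -0.4  2. ] j [-11.7  28.4 -19.4 -63.5  -9.2 -17.3] z [ 0.627  0.017 -0.779]
H1 [ 0.6157 -0.155   0.0092]
```

View pics/t4raw.png

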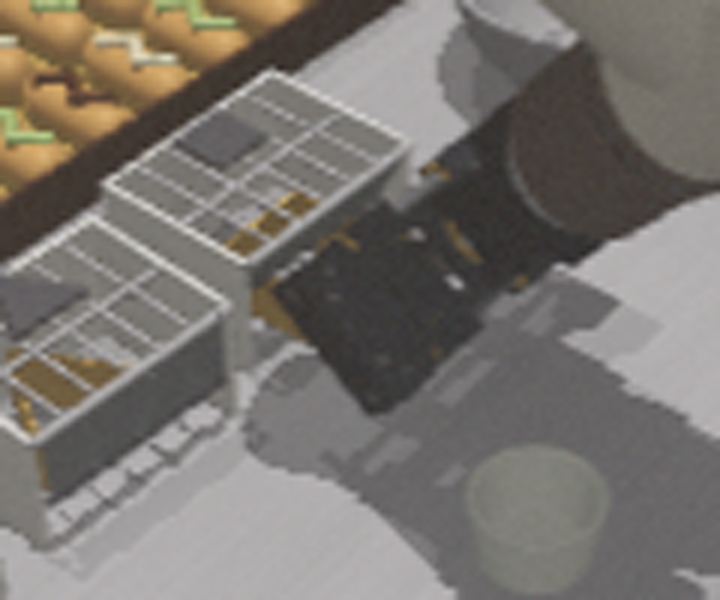

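```bash
python3 mv.py .6385 -.154 .0095 90.7 36.5
```

```text
t 13.7 d [-0.64, 0.02, 0.55] w [0.1, 0.47, -0.03] rows>= 0.4
```

play_rows(deltas=[[-0.1, 0, 0.09, 0, 0.2, 0, 30], [-0.22, 0, 0.19, 0.05, 0.35, 0, 30], [-0.34, 0, 0.29, 0.1, 0.47, 0, 30], [-0.46, 0, 0.39, 0.1, 0.47, 0, 30], [-0.56, 0.01, 0.48, 0.1, 0.47, 0, 30], [-0.64, 0.02, 0.55, 0.1, 0.47, 0, 30], [-0.64, 0.02, 0.55, 0.1, 0.47, 0, 30]])

```text
time_s: 14.4
tcp_pos: [0.6559, -0.1602, -0.0197]
ee_rot: [[-0.799, -0.025, 0.6], [-0.007, 0.999, 0.032], [-0.601, 0.022, -0.799]]
wrist_force: [-0.9, -0.8, -0.3]
gripper_width: 0.346
```

```bash
python3 tip.py t5 30 1
```

```text
w 30.1 t 14.4 [ 0.6559 -0.1602 -0.0197] F [-0.9 -0.8 -0.3] j [ -8.9  29.9 -18.  -51.5  -9.2 -31.3] z [ 0.6    0.032 -0.799]
H1 [ 0.6355 -0.1613  0.0075]
```

View pics/t5raw.png

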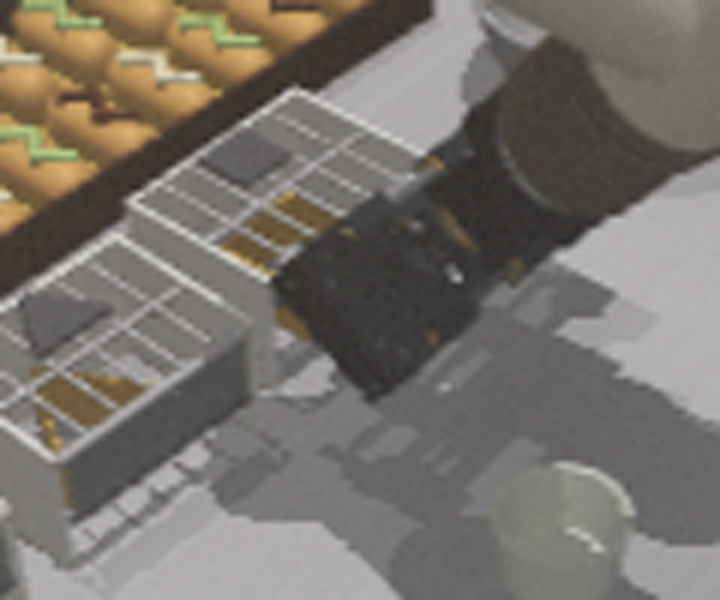

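```bash
python3 mv.py .646 -.158 .0085 90.7 34.5
```

```text
t 14.45 d [-0.3, 0.09, 0.22] w [0.29, 0.49, -0.03] rows>= 0.3
```

play_rows(deltas=[[-0.06, 0.02, 0.04, 0.1, 0.2, 0, 30], [-0.12, 0.04, 0.09, 0.2, 0.4, 0, 30], [-0.18, 0.07, 0.13, 0.29, 0.49, 0, 30], [-0.24, 0.09, 0.17, 0.29, 0.49, 0, 30], [-0.3, 0.09, 0.22, 0.29, 0.49, 0, 30], [-0.3, 0.09, 0.22, 0.29, 0.49, 0, 30]])

```text
time_s: 15.05
tcp_pos: [0.6641, -0.1654, -0.0194]
ee_rot: [[-0.823, -0.027, 0.568], [-0.007, 0.999, 0.037], [-0.568, 0.026, -0.822]]
wrist_force: [-0.3, 0.2, -0.6]
gripper_width: 0.341
```

```bash
python3 tip.py t6 30 1;  python3 mv.py .652 -.158 .0085 90.7 34.5
```

```text
w 29.6 t 15.05 [ 0.6641 -0.1654 -0.0194] F [-0.3  0.2 -0.6] j [ -6.7  30.6 -18.2 -40.4  -9.2 -44. ] z [ 0.568  0.037 -0.822]
H1 [ 0.6448 -0.1667  0.0086]
t 15.1 d [-0.24, 0.3, 0.18] w [0.35, 0.03, -0.03] rows>= 0.2
```

View pics/t6raw.png

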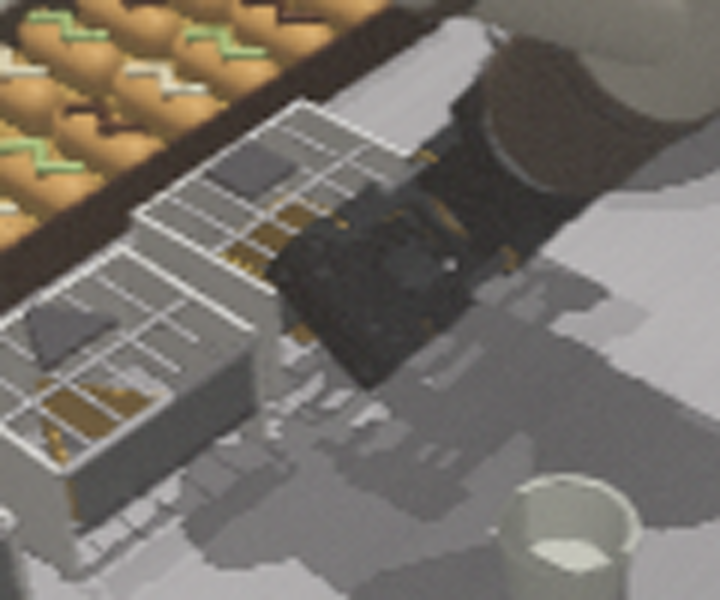

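play_rows(deltas=[[-0.05, 0.08, 0.03, 0.1, 0.1, 0, 30], [-0.1, 0.15, 0.07, 0.2, 0.2, 0, 30], [-0.15, 0.22, 0.11, 0.3, 0.3, 0, 30], [-0.2, 0.3, 0.15, 0.3, 0.3, 0, 30]])

```text
time_s: 15.5
tcp_pos: [0.67, -0.1649, -0.0179]
ee_rot: [[-0.838, -0.028, 0.545], [-0.009, 0.999, 0.038], [-0.546, 0.027, -0.837]]
wrist_force: [-0.6, 0.7, 0.2]
gripper_width: 0.347
```

```bash
python3 mv.py .652 -.158 .0085 90.7 33; python3 -c "
from station import r;import numpy as np
s=r.sense();print(s['joints'],s['wrist_force'],np.array(s['tcp_pos'])-.034*np.array(s['ee_rot'])[:,2])"
```

```text
t 15.5 d [0.03, 0.28, 0.09] w [0.36, 0.02, -0.02] rows>= 0.2
[ -5.13659594  30.86011106 -18.61480595 -33.03987133  -9.18313146
 -52.48339428] [-0.57489402  0.67042047  0.19493511] [ 0.65146935 -0.16617356  0.0105983 ]
```

play_rows(deltas=[[-0.02, 0, 0.04, 0, 0, 0, 30], [-0.04, 0, 0.07, 0, 0, 0, 30], [-0.07, 0, 0.11, 0, 0, 0, 30], [-0.07, 0, 0.11, 0, 0, 0, 30]])

```text
time_s: 15.9
tcp_pos: [0.671, -0.1645, -0.02]
ee_rot: [[-0.839, -0.028, 0.543], [-0.007, 0.999, 0.039], [-0.544, 0.029, -0.839]]
wrist_force: [-6.3, 0.3, 3.7]
gripper_width: 0.344
```

play_rows(deltas=[[-0.035, 0, 0.022, 0, 0, 0, 30], [-0.07, 0, 0.045, 0, 0, 0, 30], [-0.07, 0, 0.045, 0, 0, 0, 30]])

```text
time_s: 16.2
tcp_pos: [0.6712, -0.1644, -0.0204]
ee_rot: [[-0.841, -0.027, 0.541], [-0.006, 0.999, 0.04], [-0.541, 0.03, -0.84]]
wrist_force: [-11.9, -0.1, 8.6]
gripper_width: 0.347
```

```bash
python3 tip.py t7 30 1
```

```text
w 30.2 t 16.2 [ 0.6712 -0.1644 -0.0204] F [-11.9  -0.1   8.6] j [ -5.1  31.2 -18.4 -32.6  -9.4 -53.1] z [ 0.541  0.04  -0.84 ]
H1 [ 0.6528 -0.1658  0.0082]
```

View pics/t7raw.png

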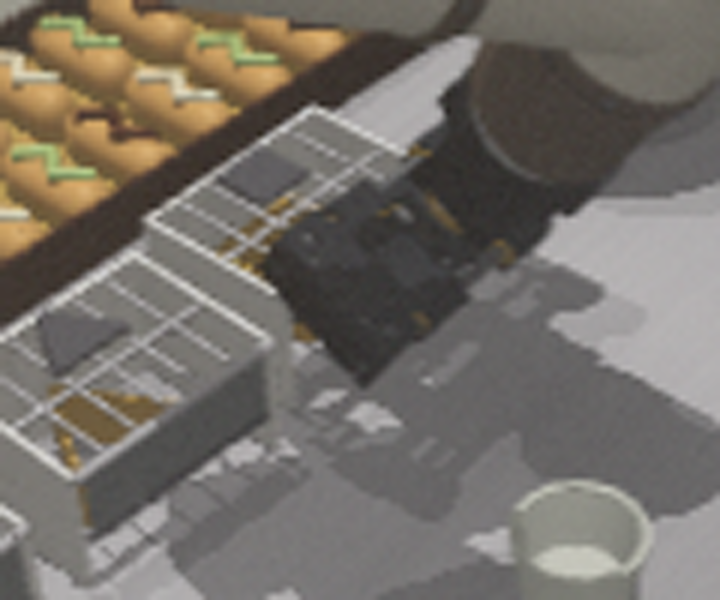

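Contact at 12 N with the cutter front at the wall's position. Back out and check.

play_rows(deltas=[[0.2, 0, -0.13, 0, 0, 0, 30], [0.5, 0, -0.33, 0, 0, 0, 30], [0.84, 0, -0.55, 0, 0, 0, 30], [1.2, 0, -0.78, 0, 0, 0, 30], [1.7, 0, -1.1, 0, 0, 0, 30], [2.3, 0, -1.5, 0, 0, 0, 30], [2.3, 0, -2.5, 0, 1.5, 0, 30], [2.3, 0, -4.0, 0, 3, 0, 30], [2.3, 0, -5.0, 0, 4.5, 0, 30], [2.3, 0, -5.0, 0, 6.0, 0, 30], [2.3, 0, -5.0, 0, 6.5, 0, 30]])

```text
time_s: 17.35
tcp_pos: [0.5597, -0.1706, 0.0587]
ee_rot: [[-0.999, -0.029, 0.029], [-0.028, 0.999, 0.027], [-0.03, 0.026, -0.999]]
wrist_force: [1.4, 0.6, -0.6]
gripper_width: 0.344
```

```bash
python3 look.py s1 .68 -.153; python3 mv.py .443 .221 .10 90
```

```text
29.9 17.35 [ 0.5597 -0.1706  0.0587] [ 1.4  0.6 -0.6]
t 17.45 d [4.36, 15.78, -0.14] w [0.32, 0.37, 0.35] rows>= 8.2
```

View pics/s1side.png

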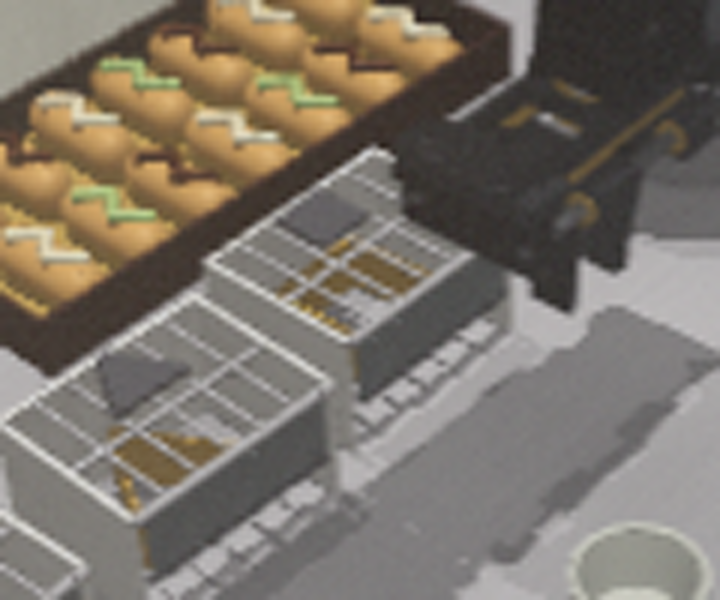

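View pics/s1top.png

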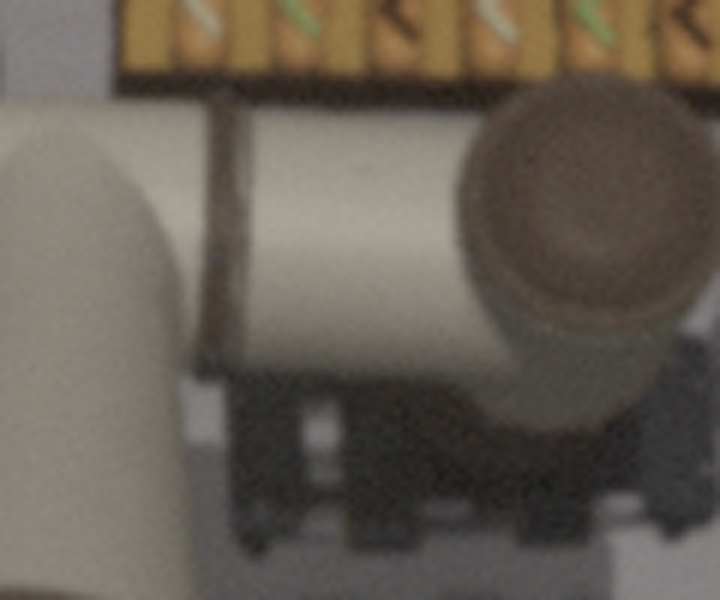

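Square bin's flap hangs shut with the cutter inside; I'll check it from the top camera once the arm is away. Now to the round cutter, with the gripper opening on the way.

play_rows(deltas=[[0.2, 0.8, -0.6, 0.1, 0.1, 0.1, 87], [0.6, 2.3, -0.6, 0.3, 0.3, 0.3, 87], [4.36, 15.78, -0.3, 0.32, 0.37, 0.35, 87], [4.36, 15.78, -0.14, 0.32, 0.37, 0.35, 87], [4.36, 15.78, -0.14, 0.32, 0.37, 0.35, 87], [4.36, 15.78, -0.14, 0.32, 0.37, 0.35, 87], [4.36, 15.78, -0.14, 0.32, 0.37, 0.35, 87], [4.36, 15.78, -0.14, 0.32, 0.37, 0.35, 87], [4.36, 15.78, -0.14, 0.32, 0.37, 0.35, 87], [4.36, 15.78, -0.14, 0.32, 0.37, 0.35, 87], [4.36, 15.78, -0.14, 0.32, 0.37, 0.35, 87], [4.36, 15.78, -0.14, 0.32, 0.37, 0.35, 87]])

```text
time_s: 18.65
tcp_pos: [0.4384, 0.2205, 0.0655]
ee_rot: [[-1.0, 0.003, -0.005], [0.003, 1.0, 0.001], [0.005, 0.001, -1.0]]
wrist_force: [0.5, -0.4, -0.3]
gripper_width: 1.0
```

```bash
python3 mv.py .443 .221 .008 90; python3 look.py s2 .68 -.153
```

```text
t 18.65 d [-0.2, 0.02, 3.66] w [0.02, -0.06, -0.04] rows>= 1.8
87.0 18.65 [0.4384 0.2205 0.0655] [ 0.5 -0.4 -0.3]
```

View pics/s2top.png

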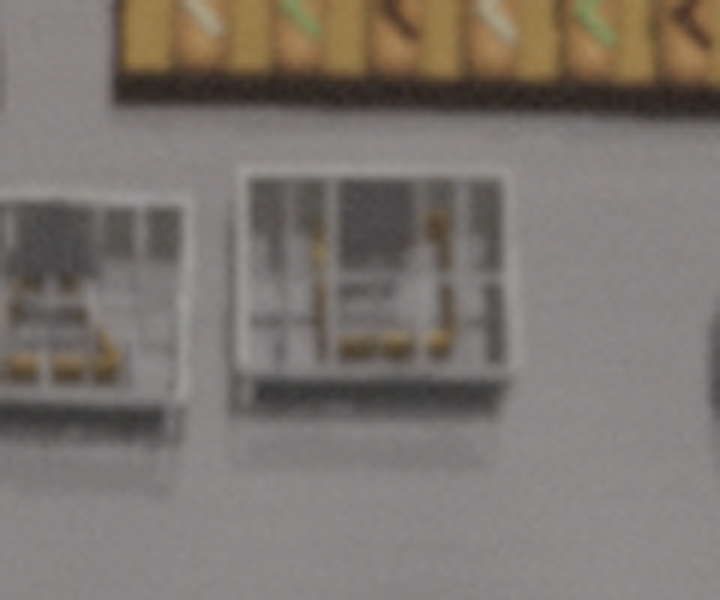

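View pics/s2side.png

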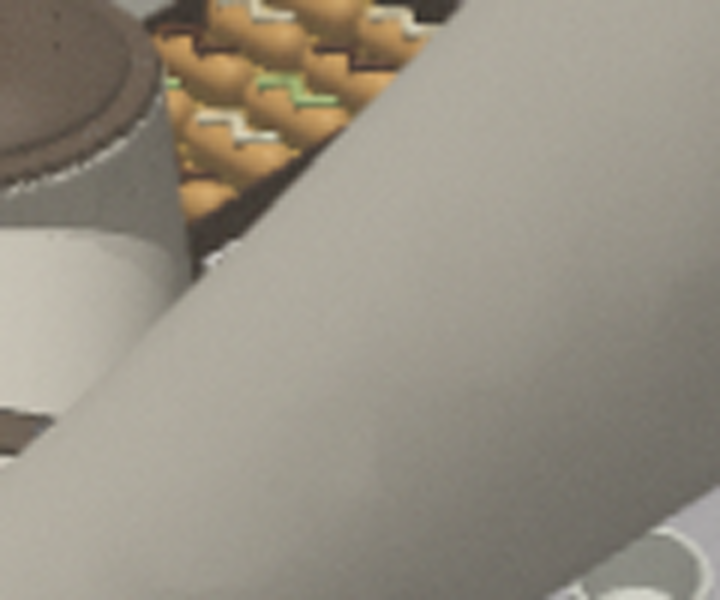

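Square cutter sits flat to the back wall with its flap shut. Descend on the round cutter and grip.

play_rows(deltas=[[-0.2, 0.02, 1.2, 0, 0, 0, 87], [-0.2, 0.02, 2.3, 0, 0, 0, 87], [-0.2, 0.02, 3.2, 0, 0, 0, 87], [-0.2, 0.02, 3.66, 0, 0, 0, 87], [-0.2, 0.02, 3.66, 0, 0, 0, 56], [-0.2, 0.02, 3.66, 0, 0, 0, 56], [-0.2, 0.02, 3.66, 0, 0, 0, 56], [-0.2, 0.02, 3.66, 0, 0, 0, 56], [-0.2, 0.02, 3.66, 0, 0, 0, 56]])

```text
time_s: 19.65
tcp_pos: [0.4437, 0.2222, -0.0246]
ee_rot: [[-1.0, 0.002, -0.003], [0.002, 1.0, 0.002], [0.003, 0.002, -1.0]]
wrist_force: [-0.3, -0.9, 4.5]
gripper_width: 0.74
```

```bash
python3 mv.py .573 .148 .018 90
python3 - <<'E'
from h import *
c=cam("top")
a=np.radians(1)
def cut(bx,by,x,y):
    X=bx+x*np.cos(a)-y*np.sin(a); Y=by+x*np.sin(a)+y*np.cos(a)
    return [(ringpts("square",X,Y,a,.032),(0,255,0)),(binbox(bx,by,a,.074),(0,0,255)),(binbox(bx,by,a,0),(255,0,0))]
u,v=proj(c,[.68,-.153,.03])[0].astype(int)
crop(c,u-40,v-35,80,70,9,"s3.png",cut(.630,-.153,.060,0.0))
print(fit([c],"square",(.69,-.155,1)))
E
```

```text
t 19.65 d [-5.18, -2.96, -0.37] w [0.03, -0.04, -0.02] rows>= 3.0
(array([ 0.6944, -0.1618, -0.3923]), array([0.388]))
```

View pics/s3.png

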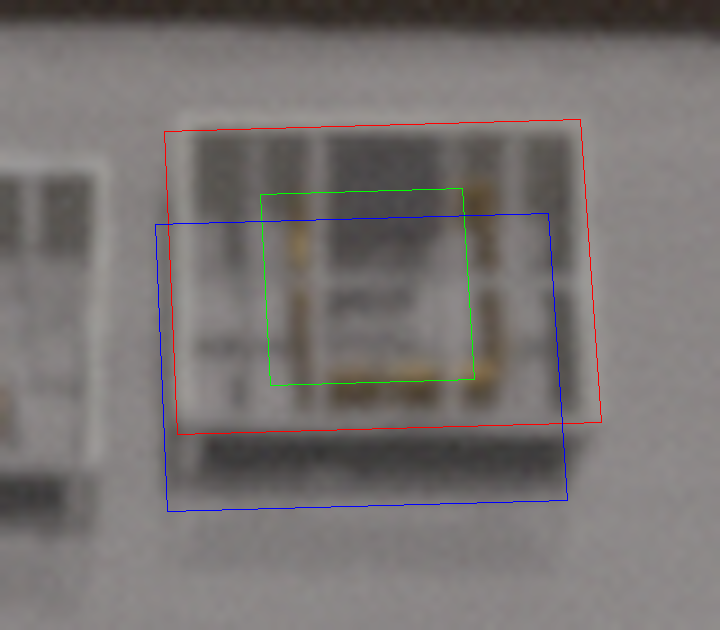

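```bash
python3 tip.py k1 64 1
```

```text
w 64.5 t 19.7 [ 0.4437  0.2222 -0.0246] F [ 0.2 -0.9  6.1] j [  45.2   25.3  -31.6   -0.4  -33.1 -135. ] z [-0.003  0.002 -1.   ]
H1 [0.4438 0.2222 0.0094]
```

View pics/k1.png

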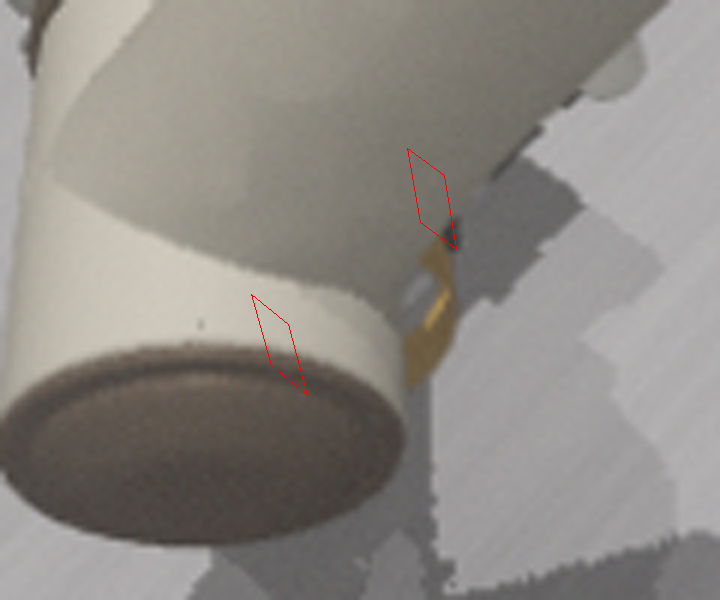

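play_rows(deltas=[[0, 0, -0.3, 0, 0, 0, 56], [0, 0, -0.5, 0, 0, 0, 56], [-1.2, -0.7, -0.5, 0, 0, 0, 56], [-2.4, -1.4, -0.5, 0, 0, 0, 56], [-3.6, -2.1, -0.5, 0, 0, 0, 56], [-4.6, -2.7, -0.5, 0, 0, 0, 56], [-5.18, -3.0, -0.45, 0, 0, 0, 56], [-5.18, -3.0, -0.3, 0, 0, 0, 56], [-5.18, -3.0, -0.1, 0, 0, 0, 56], [-5.18, -3.0, 0.05, 0, 0, 0, 56], [-5.18, -3.0, 0.05, 0, 0, 0, 56]])

```text
time_s: 20.85
tcp_pos: [0.5718, 0.1463, -0.0247]
ee_rot: [[-1.0, 0.0, -0.005], [0.0, 1.0, -0.0], [0.005, -0.0, -1.0]]
wrist_force: [-3.7, -4.1, 16.0]
gripper_width: 0.738
```

```bash
python3 tip.py k2 64 1; python3 look.py k3 .58 .148
```

```text
w 64.2 t 20.85 [ 0.5718  0.1463 -0.0247] F [-3.7 -4.1 16. ] j [  30.    31.9  -18.    -0.2  -40.3 -119.9] z [-0.005 -0.    -1.   ]
H1 [0.572  0.1463 0.0093]
64.6 20.9 [ 0.5718  0.1463 -0.0247] [-4.4 -4.3 15.5]
```

View pics/k2.png

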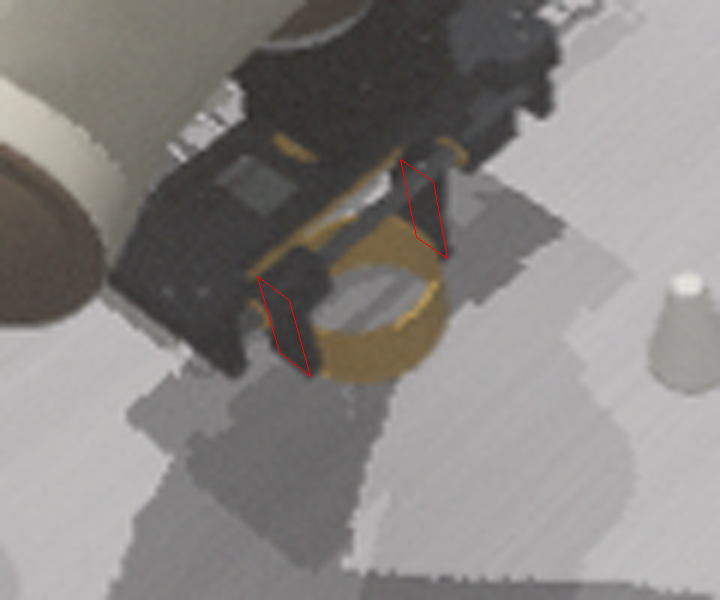

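View pics/k3top.png

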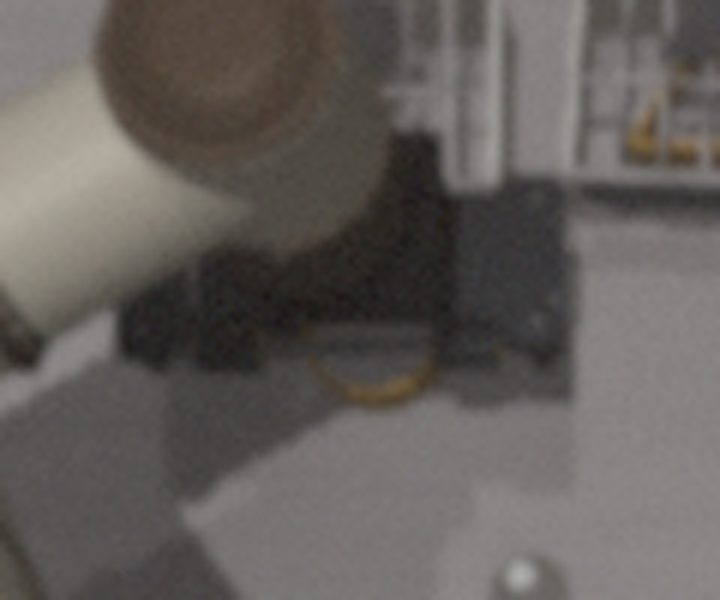

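play_rows(deltas=[[0, 0, -0.1, 0, 0, 0, 82], [0, 0, -0.12, 0, 0, 0, 82], [0, 0, -0.15, 0, 0, 0, 82], [0.5, 0, -0.15, 0, 0, 0, 82], [1.3, 0, -0.15, 0, 0, 0, 82], [2.25, 0, -0.15, 0, 0, 0, 60], [2.25, 0, -0.15, 0, 0, 0, 30], [2.25, 0, -0.15, 0, 0, 0, 30], [2.25, 0, -0.15, 0, 0, 0, 30], [2.25, 0, -0.15, 0, 0, 0, 30], [2.25, 0, -0.15, 0, 0, 0, 30], [2.25, 0, -0.15, 0, 0, 0, 30]])

```text
time_s: 22.2
tcp_pos: [0.5164, 0.1465, -0.0238]
ee_rot: [[-1.0, 0.003, -0.005], [0.003, 1.0, 0.001], [0.005, 0.001, -1.0]]
wrist_force: [0.4, -0.2, -0.3]
gripper_width: 0.402
```

```bash
python3 tip.py k4 40 1
```

```text
w 34.9 t 22.2 [ 0.5164  0.1465 -0.0238] F [ 0.4 -0.2 -0.3] j [  33.    28.1  -25.7   -0.4  -36.4 -122.9] z [-0.005  0.001 -1.   ]
H1 [0.5166 0.1465 0.0102]
```

View pics/k4.png

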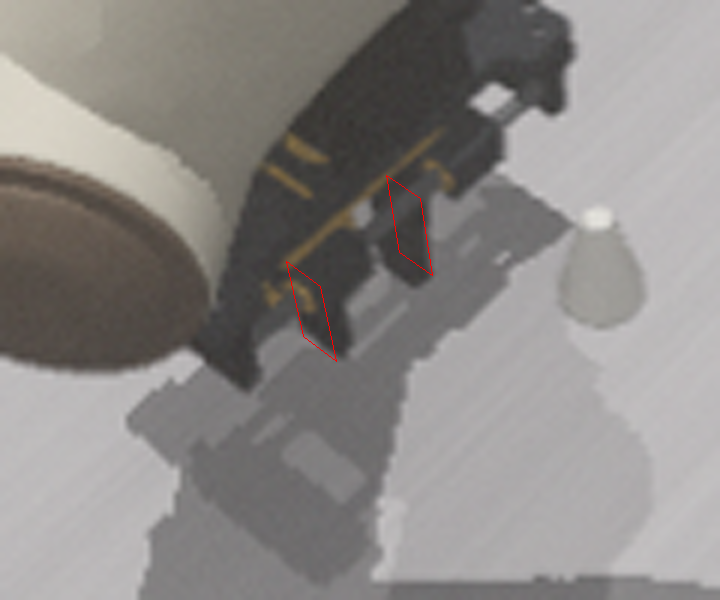

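play_rows(deltas=[[-0.2, 0, -0.05, 0, 0, 0, 30], [-0.45, 0, -0.05, 0, 0, 0, 30], [-0.65, 0, -0.05, 0, 0, 0, 30], [-0.85, 0, -0.05, 0, 0, 0, 30], [-1.05, 0, -0.05, 0, 0, 0, 30], [-1.25, 0, -0.05, 0, 0, 0, 30], [-1.45, 0, -0.05, 0, 0, 0, 30], [-1.65, 0, -0.05, 0, 0, 0, 30], [-1.85, 0, -0.05, 0, 0, 0, 30], [-2.05, 0, -0.05, 0, 0, 0, 30], [-2.25, 0, -0.05, 0, 0, 0, 30], [-2.4, 0, -0.05, 0, 0, 0, 30]])

```text
time_s: 23.45
tcp_pos: [0.5764, 0.1464, -0.0227]
ee_rot: [[-1.0, 0.003, -0.005], [0.003, 1.0, 0.001], [0.005, 0.001, -1.0]]
wrist_force: [-3.1, 0.0, 3.6]
gripper_width: 0.346
```

```bash
python3 tip.py k5 30 1; python3 mv.py .535 .146 .03 90 42
```

```text
w 30.1 t 23.45 [ 0.5764  0.1464 -0.0227] F [-3.1  0.   3.6] j [  29.7   32.1  -17.2   -0.3  -41.  -119.6] z [-0.005  0.001 -1.   ]
H1 [0.5766 0.1463 0.0113]
t 23.5 d [0.78, -0.02, -1.09] w [0.0, -8.45, -0.03] rows>= 4.9
```

View pics/k5.png

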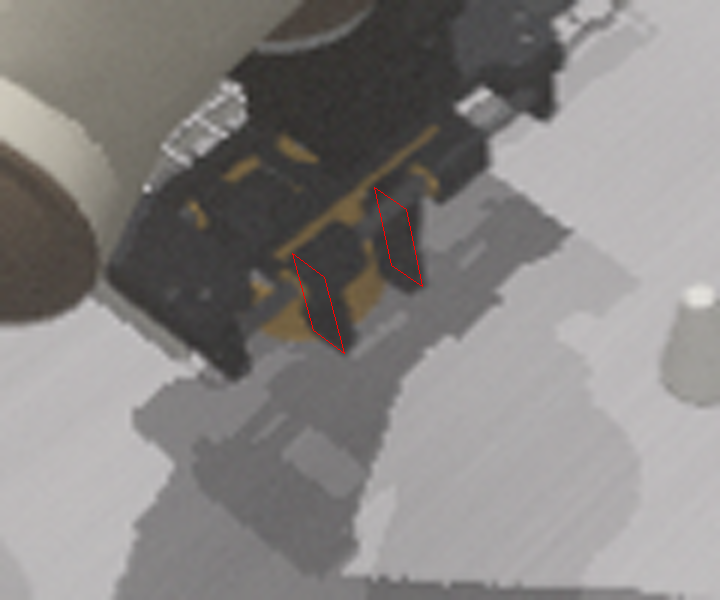

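play_rows(deltas=[[0.3, 0, 0, 0, 0, 0, 30], [0.5, 0, -0.6, 0, 0, 0, 30], [0.5, 0, -1.1, 0, -1.5, 0, 30], [0.4, 0, -1.1, 0, -3, 0, 30], [0.4, 0, -1.1, 0, -4.5, 0, 30], [0.4, 0, -1.1, 0, -6, 0, 30], [0.4, 0, -1.1, 0, -7.5, 0, 30], [0.4, 0, -1.1, 0, -8.4, 0, 30], [0.4, 0, -1.1, 0, -8.4, 0, 30]])

```text
time_s: 24.4
tcp_pos: [0.6188, 0.0105, 0.0695]
ee_rot: [[-0.906, -0.127, 0.403], [-0.2, 0.969, -0.142], [-0.373, -0.21, -0.904]]
wrist_force: [1.2, -0.5, 0.1]
gripper_width: 0.343
```

```bash
python3 tip.py k6 30 1; python3 mv.py .560 .146 .011 90 42
```

```text
w 29.8 t 24.4 [0.6188 0.0105 0.0695] F [ 1.2 -0.5  0.1] j [   9.1   17.3  -48.8   83.6  -11.9 -170.3] z [ 0.403 -0.142 -0.904]
H1 [0.6051 0.0153 0.1002]
t 24.45 d [1.41, 6.35, 1.66] w [-1.32, -3.74, 2.57] rows>= 3.4
```

View pics/k6.png

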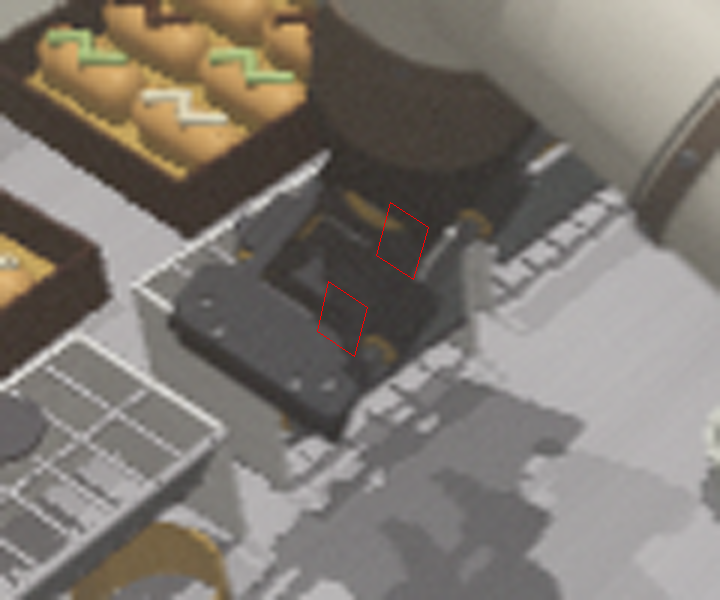

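The arm ran into the j6 range (-170°) and swung aside, fortunately upward. I'll raise it, then use the half-turned grasp (j6 about +60°), which leaves room to tilt.

```bash
python3 mv.py .58 .03 .19 90 0;python3 mv.py .53 .10 .19 150 0
python3 - <<'E'
from station import r
import numpy as np
R=np.array(r.sense()["ee_rot"]); print(R.T@[0,0,1], R.T@[-1,0,0])
E
```

```text
t 24.45 d [-0.1, 0.41, -3.85] w [-2.16, 4.61, 1.93] rows>= 3.2
t 24.45 d [1.15, 3.37, -5.07] w [-4.31, 3.01, -9.86] rows>= 6.5
[-0.37212189 -0.21468755 -0.90301415] [ 0.90644626  0.12526256 -0.40331683]
```

play_rows(deltas=[[-0.5, -0.3, -1.2, 0, 0, 0, 30], [-0.9, -0.5, -2.4, 0, 0, 0, 30], [-0.3, 0.2, -3.85, -1, 2.3, 1, 30], [-0.1, 0.41, -3.85, -2.16, 4.61, 1.93, 30], [-0.1, 0.41, -3.85, -2.16, 4.61, 1.93, 30], [-0.1, 0.41, -3.85, -2.16, 4.61, 1.93, 30], [-0.1, 0.41, -3.85, -2.16, 4.61, 1.93, 30]])

```text
time_s: 25.15
tcp_pos: [0.5803, 0.0405, 0.1569]
ee_rot: [[-1.0, -0.005, -0.003], [-0.005, 1.0, 0.016], [0.003, 0.016, -1.0]]
wrist_force: [0.8, -1.1, 0.6]
gripper_width: 0.348
```

```bash
python3 mv.py .52 .10 .19 170 0; python3 -c "
from station import r
print(r.sense()['joints'])"; python3 look.py q1 .65 .1
```

```text
t 25.15 d [2.4, 2.39, 0.08] w [0.18, 0.1, -15.94] rows>= 9.3
[  19.36607558   19.24324241   -7.94640464   -1.03999193  -62.67485102
 -108.57877731]
30.3 25.15 [0.5803 0.0405 0.1569] [ 0.8 -1.1  0.6]
```

View pics/q1side.png

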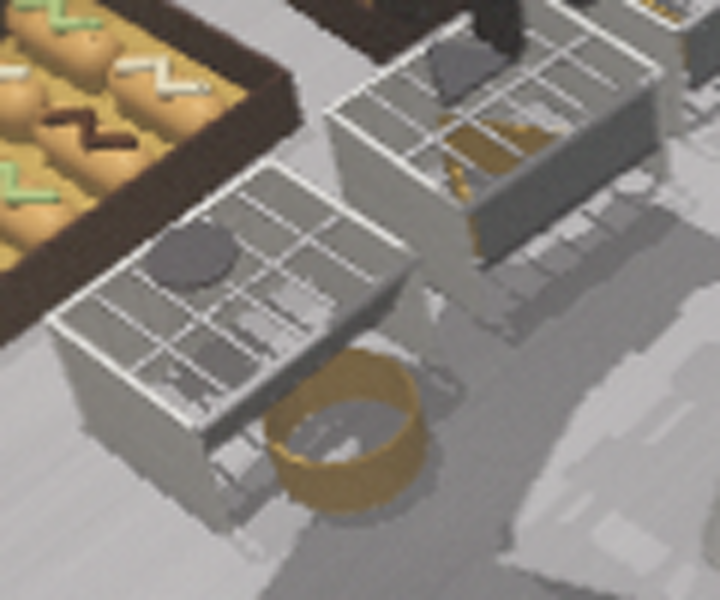

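play_rows(deltas=[[0.2, 0.2, 0, 0.1, 0.1, -1.6, 30], [0.5, 0.5, 0, 0.18, 0.1, -3.2, 30], [0.9, 0.9, 0, 0.18, 0.1, -4.8, 30], [1.2, 1.2, 0, 0.18, 0.1, -6.4, 30], [1.6, 1.6, 0, 0.18, 0.1, -8.0, 30], [2.0, 2.0, 0, 0.18, 0.1, -9.6, 30], [2.4, 2.4, 0, 0.18, 0.1, -11.2, 30], [2.4, 2.4, 0, 0.18, 0.1, -12.8, 30], [2.4, 2.4, 0, 0.18, 0.1, -14.4, 30], [2.4, 2.4, 0, 0.18, 0.1, -15.94, 30], [2.4, 2.4, 0, 0.18, 0.1, -15.94, 30]])

```text
time_s: 26.35
tcp_pos: [0.5199, 0.0954, 0.1543]
ee_rot: [[-0.179, -0.984, 0.0], [-0.984, 0.179, -0.009], [0.008, -0.002, -1.0]]
wrist_force: [0.5, 0.4, -0.7]
gripper_width: 0.348
```

```bash
python3 mv.py .515 .146 .12 270 0
python3 - <<'E'
from h import *
print(r.sense()['joints'])
d=cam("side");c=cam("top")
print(fit([d],"round",(.612,.145,0)),fit([c],"round",(.612,.145,0)))
B=[(.618,.1445,0.)]
from ov import bins
p=(.6155,.1464,0)
D=[(ringpts("round",*p,.032),(0,255,0)),(ringpts("round",*p,0),(0,255,0))]
for a in B: D+=[(binbox(a[0],a[1],0,.074),(0,0,255)),(binbox(a[0],a[1],0,0),(255,0,0))]
u,v=proj(d,[.65,.13,.03])[0].astype(int); crop(d,u-55,v-45,110,90,7,"q2s.png",D)
u,v=proj(c,[.65,.13,.03])[0].astype(int); crop(c,u-50,v-40,100,80,7,"q2t.png",D)
E
```

```text
t 26.35 d [-1.98, 0.56, 2.71] w [0.07, -0.09, -20.06] rows>= 11.7
[ 28.29765985  14.30758757 -16.0506213    0.51380882 -59.86302793
 -38.86803426]
(array([0.6162, 0.1457, 0.188 ]), array([0.874])) (array([  0.6749,   0.1388, -54.1724]), array([0.162]))
```

View pics/q2s.png

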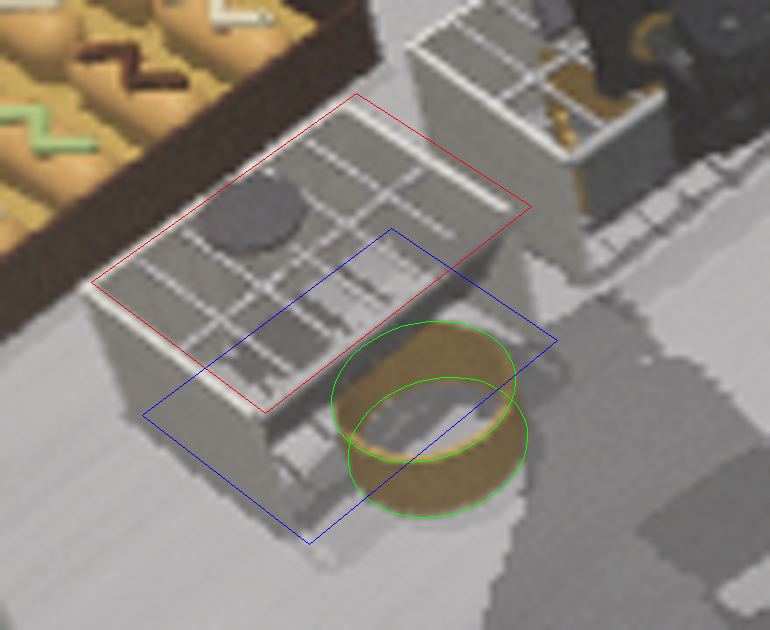

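View pics/q2t.png

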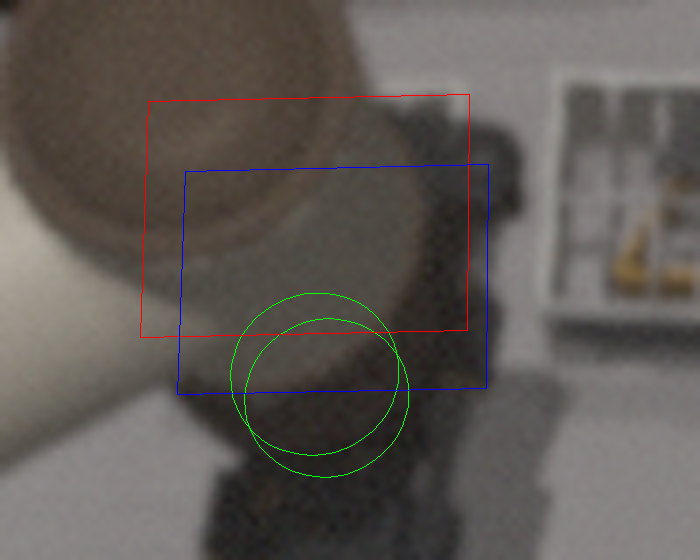

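play_rows(deltas=[[-0.2, 0, 0, 0, 0, -1.7, 30], [-0.4, 0.1, 0, 0, 0, -3.4, 30], [-0.6, 0.2, 0, 0, 0, -5.1, 30], [-0.8, 0.3, 0, 0, 0, -6.8, 30], [-1.0, 0.4, 0, 0, 0, -8.5, 30], [-1.3, 0.5, 0, 0, 0, -10.2, 30], [-1.6, 0.56, 0.5, 0, 0, -11.9, 30], [-1.98, 0.56, 1.0, 0, 0, -13.6, 30], [-1.98, 0.56, 1.5, 0, 0, -15.3, 30], [-1.98, 0.56, 2.0, 0, 0, -17, 30], [-1.98, 0.56, 2.0, 0, 0, -18.7, 30], [-1.98, 0.56, 2.0, 0, 0, -20.06, 30]])

```text
time_s: 27.65
tcp_pos: [0.5155, 0.1457, 0.103]
ee_rot: [[1.0, 0.002, -0.001], [0.002, -1.0, -0.01], [-0.001, 0.01, -1.0]]
wrist_force: [0.5, 1.1, -0.1]
gripper_width: 0.348
```

```bash
python3 mv.py .530 .147 .09 270 42;  python3 mv.py .530 .147 .09 270 0; python3 -c "
from station import r
print(r.sense()['joints'])"
```

```text
t 27.65 d [-0.33, -0.07, 1.53] w [0.11, -8.38, -0.02] rows>= 4.9
t 27.65 d [0.58, -0.07, 1.88] w [0.11, 0.02, 0.02] rows>= 1.0
[ 33.41771927  18.05986565 -18.98048632   0.52082539 -53.32759852
  56.39395147]
```

```bash
python3 mv.py .540 .147 .06 270 -40; python3 -c "
from mv import *
print(Rt(270,-40))"
```

```text
t 27.65 d [1.86, -0.07, 2.76] w [0.1, 8.02, 0.06] rows>= 4.7
[[ 7.66044443e-01 -1.83697020e-16  6.42787610e-01]
 [-1.40720081e-16 -1.00000000e+00 -1.18078168e-16]
 [ 6.42787610e-01  0.00000000e+00 -7.66044443e-01]]
```

play_rows(deltas=[[0, 0, 0, 0, 1.5, 0, 30], [0, 0, 0, 0, 3, 0, 30], [0, 0, 0, 0, 4.5, 0, 30], [0, 0, 0, 0, 4.5, 0, 30]])

```text
time_s: 28.05
tcp_pos: [0.5186, 0.1438, 0.1056]
ee_rot: [[0.925, -0.006, 0.379], [-0.001, -1.0, -0.013], [0.379, 0.012, -0.925]]
wrist_force: [1.1, -1.0, 1.6]
gripper_width: 0.346
```

```bash
python3 mv.py .540 .147 .06 270 -40; python3 -c "
from station import r
print(r.sense()['joints'])"
```

```text
t 28.05 d [0.51, -0.17, 3.31] w [0.15, 3.55, 0.02] rows>= 2.1
[ 36.74648752   8.29063132 -49.58830028  44.471295   -19.79104193
  12.48333963]
```

play_rows(deltas=[[0.2, -0.05, 0.5, 0.05, 1, 0, 30], [0.4, -0.1, 1.0, 0.1, 2, 0, 30], [0.5, -0.17, 1.5, 0.15, 3, 0, 30], [0.5, -0.17, 2.0, 0.15, 3.5, 0, 30], [0.5, -0.17, 2.5, 0.15, 3.5, 0, 30], [0.5, -0.17, 3.0, 0.15, 3.5, 0, 30], [0.5, -0.17, 3.3, 0.15, 3.5, 0, 30]])

```text
time_s: 28.75
tcp_pos: [0.5651, 0.1543, 0.1464]
ee_rot: [[0.82, -0.013, 0.573], [-0.005, -1.0, -0.015], [0.573, 0.01, -0.82]]
wrist_force: [-0.6, 0.8, 0.1]
gripper_width: 0.344
```

```bash
python3 mv.py .555 .148 .012 270 -40; python3 tip.py v1 30 1
```

```text
t 28.75 d [-3.29, 0.18, 5.53] w [0.18, 1.01, -0.05] rows>= 3.2
w 29.9 t 28.75 [0.5651 0.1543 0.1464] F [-0.6  0.8  0.1] j [ 12.8   6.4 -53.8 117.5  -9.2 -38.6] z [ 0.573 -0.015 -0.82 ]
H1 [0.5456 0.1548 0.1743]
```

View pics/v1.png

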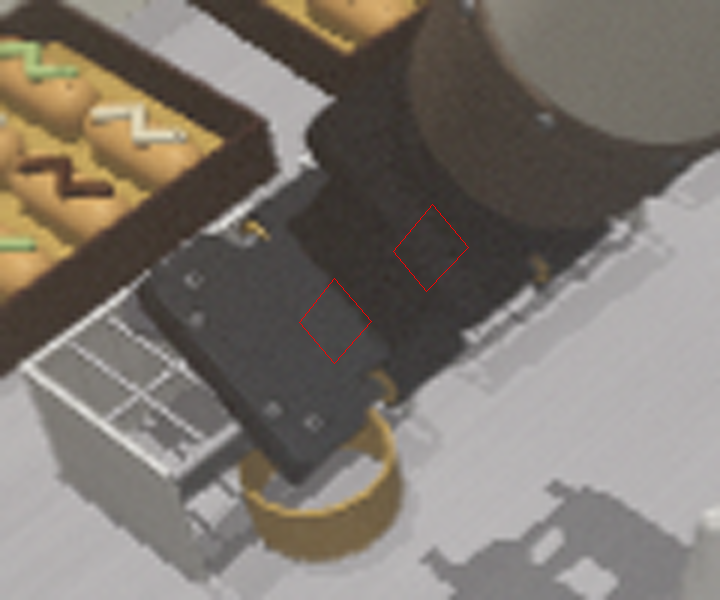

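Tilt beyond about 30° isn't available here because j4 and j5 hit their ranges. With the fingers shut, 30° is enough by geometry: the finger face stays clear of the header. So back to a 20° tilt, then down and forward where the wrist has more room.

```bash
python3 mv.py .51 .147 .13 270 -18; python3 mv.py .52 .147 .10 270 -20
```

```text
t 28.8 d [-2.56, 0.36, 0.59] w [0.15, -3.39, 0.01] rows>= 2.0
t 28.8 d [-2.88, 0.34, 1.81] w [0.15, -2.99, 0.01] rows>= 1.7
```

play_rows(deltas=[[-0.8, 0.1, 0.2, 0.05, -1, 0, 5], [-1.6, 0.2, 0.4, 0.1, -2.2, 0, 5], [-2.56, 0.36, 0.59, 0.15, -3.39, 0, 5], [-2.56, 0.36, 0.59, 0.15, -3.39, 0, 5], [-2.56, 0.36, 0.59, 0.15, -3.39, 0, 5], [-2.56, 0.36, 0.59, 0.15, -3.39, 0, 5], [-2.56, 0.36, 0.59, 0.15, -3.39, 0, 5]])

```text
time_s: 29.5
tcp_pos: [0.5264, 0.1466, 0.1013]
ee_rot: [[0.946, 0.001, 0.323], [0.003, -1.0, -0.005], [0.323, 0.005, -0.946]]
wrist_force: [1.9, -0.8, 0.2]
gripper_width: 0.059
```

```bash
python3 mv.py .540 .147 .05 270 -18; python3 -c "
from station import r
print(r.sense()['joints'])"
```

```text
t 29.5 d [-0.17, -0.03, 3.48] w [0.05, -0.17, 0.03] rows>= 1.7
[ 38.06238759  10.61307151 -42.53881344  28.96221235 -24.75121574
  26.8923231 ]
```

play_rows(deltas=[[-0.05, 0, 1.0, 0, 0, 0, 0], [-0.1, 0, 2.0, 0, 0, 0, 0], [-0.15, -0.02, 3.0, 0, 0, 0, 0], [-0.17, -0.03, 3.48, 0, 0, 0, 0], [-0.17, -0.03, 3.48, 0, 0, 0, 0]])

```text
time_s: 30.0
tcp_pos: [0.5512, 0.1455, 0.0216]
ee_rot: [[0.95, -0.003, 0.312], [0.002, -1.0, -0.015], [0.312, 0.015, -0.95]]
wrist_force: [1.1, -0.4, 1.0]
gripper_width: 0.005
```

```bash
python3 mv.py .545 .147 .018 270 -26; python3 tip.py v2 0 1
```

```text
t 30.0 d [-0.1, -0.08, 1.4] w [0.17, 1.57, 0.04] rows>= 0.9
w 0.4 t 30.0 [0.5512 0.1455 0.0216] F [ 1.1 -0.4  1. ] j [ 25.8  19.1 -51.4  68.8  -9.2  -3.1] z [ 0.312 -0.015 -0.95 ]
H1 [0.5406 0.146  0.0539]
```

View pics/v2.png

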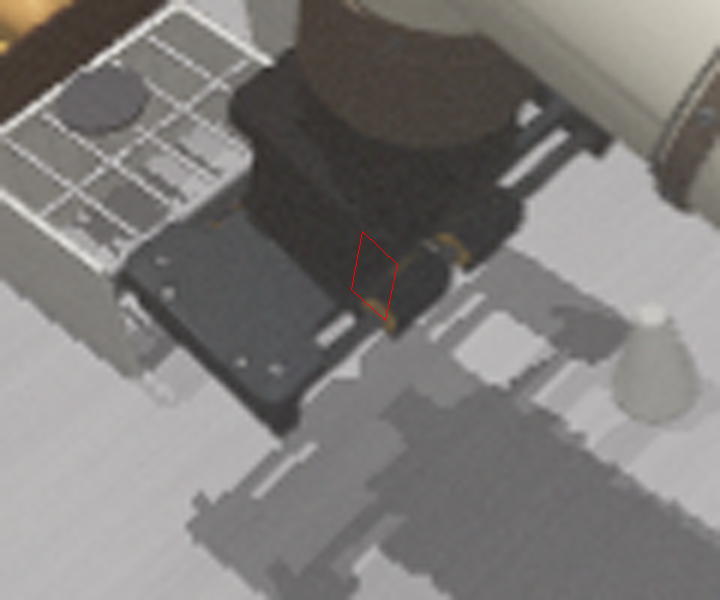

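Limits again (j5 at -9.2). I'll fit the arm's kinematics from the logged joint and pose pairs, so feasible tilts can be worked out instead of guessed.

```bash
cat > kin.py <<'E'
import numpy as np
from scipy.spatial.transform import Rotation as Ro
from scipy.optimize import least_squares
data=[([-56.859,22.091,.376,-.03,-68.411,-14.815],[.196,-.593,.186]),
([-12.1,21.5,-28.2,-54,-11.2,-26.3],[.5468,-.1584,0]),
([-15.1,25.7,-23.6,-71.1,-10.3,-7.0],[.5902,-.1531,-.0163]),
([-11.7,28.4,-19.4,-63.5,-9.2,-17.3],[.637,-.1544,-.0173]),
([-8.9,29.9,-18,-51.5,-9.2,-31.3],[.6559,-.1602,-.0197]),
([-6.7,30.6,-18.2,-40.4,-9.2,-44],[.6641,-.1654,-.0194]),
([-5.1366,30.86,-18.615,-33.04,-9.183,-52.48],[.67,-.1649,-.0179]),
([45.2,25.3,-31.6,-.4,-33.1,-135],[.4437,.2222,-.0246]),
([30,31.9,-18,-.2,-40.3,-119.9],[.5718,.1463,-.0247]),
([33,28.1,-25.7,-.4,-36.4,-122.9],[.5164,.1465,-.0238]),
([9.1,17.3,-48.8,83.6,-11.9,-170.3],[.6188,.0105,.0695]),
([19.366,19.243,-7.946,-1.04,-62.675,-108.579],[.5803,.0405,.1569]),
([28.298,14.308,-16.05,.514,-59.863,-38.868],[.5199,.0954,.1543]),
([33.418,18.06,-18.98,.52,-53.33,56.394],[.5155,.1457,.103]),
([36.746,8.29,-49.588,44.47,-19.79,12.483],[.5186,.1438,.1056]),
([12.8,6.4,-53.8,117.5,-9.2,-38.6],[.5651,.1543,.1464]),
([38.06,10.613,-42.539,28.962,-24.751,26.892],[.5264,.1466,.1013]),
([25.8,19.1,-51.4,68.8,-9.2,-3.1],[.5512,.1455,.0216])]
rots={1:[.568,.039,-.822],10:[.403,-.142,-.904],14:[.379,-.013,-.925],15:[.573,-.015,-.82],17:[.312,-.015,-.95]}
E_=lambda a,d:Ro.from_euler(a,d,degrees=True).as_matrix()
def fk(q,p,s4):
    h,d1,L1,a3,L2,d5,Lt,o4,L4=p
    R=E_('z',q[0]); P=np.array([0,0,h])+R@[0,d1,0]
    R=R@E_('y',q[1]); P=P+R@[0,0,L1]
    R=R@E_('y',-q[2]); P=P+R@[L2,0,a3]
    R=R@E_('x',s4*q[3]); P=P+R@[L4*0,d5,o4]
    R=R@E_('y',-q[4]); P=P+R@[Lt,0,0]
    R=R@E_('x',s4*q[5])
    return P,R
def sol(s4):
    f=lambda p:np.concatenate([fk(q,p,s4)[0]-x for q,x in data])
    best=None
    for L in(.3,.4):
        o=least_squares(f,[.2,-.08,L,0,L,-.08,.25,0,0],loss="soft_l1",f_scale=.003)
        if best is None or o.cost<best.cost: best=o
    return best,f
if __name__=="__main__":
    for s4 in(1,-1):
        o,f=sol(s4); print(s4,o.cost,np.round(o.x,4)); print(np.round(np.abs(f(o.x)).reshape(-1,3).max(1)*1000,1))
        for i,z in rots.items(): print(z,np.round(fk(data[i][0],o.x,s4)[1],3)[:,0])
E
python3 kin.py
```

```text
1 0.006321105654939928 [ 0.1681 -0.2728  0.5752 -0.0688  0.4134  0.1234  0.3686  0.0761  0.    ]
[  8.  156.6 223.2 179.3 127.4  83.1  57.8  10.3  10.9  10.  182.    1.3
  12.8  12.7  49.7 384.7  60.3 149. ]
[0.568, 0.039, -0.822] [ 0.502 -0.268 -0.822]
[0.403, -0.142, -0.904] [ 0.338  0.262 -0.904]
[0.379, -0.013, -0.925] [ 0.095  0.367 -0.925]
[0.573, -0.015, -0.82] [ 0.509  0.261 -0.82 ]
[0.312, -0.015, -0.95] [ 0.183  0.254 -0.95 ]
-1 1.2581713765155646e-06 [ 1.623e-01  0.000e+00  5.645e-01 -6.000e-04  4.222e-01 -1.599e-01
  3.426e-01  2.000e-04  0.000e+00]
[0.3 0.6 0.2 0.4 0.1 0.5 0.1 0.3 0.1 0.1 0.4 0.1 0.1 0.1 0.1 0.2 0.1 0.3]
[0.568, 0.039, -0.822] [ 0.568  0.039 -0.822]
[0.403, -0.142, -0.904] [ 0.403 -0.143 -0.904]
[0.379, -0.013, -0.925] [ 0.379 -0.013 -0.925]
[0.573, -0.015, -0.82] [ 0.572 -0.015 -0.82 ]
[0.312, -0.015, -0.95] [ 0.312 -0.015 -0.95 ]
```

```bash
cat > ik.py <<'E'
from kin import *
from mv import Rt
P,_=sol(-1)[0].x,0
lo=np.array([-178,-68,-60,-180,-170,-175.]);hi=np.array([178,117,79.5,116.5,-10.3,175.])
# C: from sample 13 (vertical psi=270): ee_rot
R0=np.array([[1,.002,-.001],[.002,-1,-.01],[-.001,.01,-1]]); C=np.round(fk(data[13][0],P,-1)[1].T@R0)
def ik(tip,R,n=40,seed=0,off=.034):
    tcp=np.array(tip)+off*R[:,2]; rng=np.random.default_rng(seed); S=[]
    def f(q):
        p,Rm=fk(q,P,-1); return np.r_[(p-tcp)*10,(Ro.from_matrix(R.T@Rm@C)).as_rotvec()]
    for k in range(n):
        q0=lo+(hi-lo)*rng.random(6); q0[:3]=[rng.uniform(-60,80),rng.uniform(0,60),rng.uniform(-60,20)]; q0[4]=rng.uniform(-90,-10.5)
        o=least_squares(f,q0,bounds=(lo,hi),x_scale=10.)
        if o.cost<1e-7 and not any(np.abs(o.x-s).max()<2 for s in S): S.append(o.x)
    return S
if __name__=="__main__":
    print(C)
    for psi,sg in((90,1),(270,-1)):
        for x in(.56,.60,.645):
            for a in(20,28,34,40):
                print(psi,x,a,[np.round(s).astype(int).tolist() for s in ik([x,.147,.012],Rt(psi,sg*a))])
E
time python3 ik.py
```

```text
[[-0. -0.  1.]
 [-1.  0. -0.]
 [-0. -1. -0.]]
90 0.56 20 []
90 0.56 28 []
90 0.56 34 [[-2, 26, -44, -176, -14, 87]]
90 0.56 40 [[-2, 28, -48, -177, -26, 89]]
90 0.6 20 []
90 0.6 28 []
90 0.6 34 []
90 0.6 40 [[-2, 30, -43, -177, -22, 89]]
90 0.645 20 []
90 0.645 28 []
90 0.645 34 []
90 0.645 40 [[-2, 31, -37, -177, -18, 88]]
270 0.56 20 []
270 0.56 28 []
270 0.56 34 [[-2, 26, -44, -176, -14, -93]]
270 0.56 40 [[-2, 28, -48, -177, -26, -91]]
270 0.6 20 []
270 0.6 28 []
270 0.6 34 []
270 0.6 40 [[-2, 30, -43, -177, -22, -91]]
270 0.645 20 []
270 0.645 28 []
270 0.645 34 []
270 0.645 40 [[-2, 31, -37, -177, -18, -92]]
real	1m57.347s
user	1m57.525s
sys	0m0.178s
```

Kinematic model fits to 0.3 mm. At the left bin, a 40° tilt needs the flipped wrist (j4 about -177°). I'll plan a joint-space path up and over into that branch and check its clearances.

```bash
cat > plan.py <<'E'
from ik import *
import time
def iksolve(tip,R,q0,off=.034):
    tcp=np.array(tip)+off*R[:,2]
    def f(q):
        p,Rm=fk(q,P,-1); return np.r_[(p-tcp)*10,(Ro.from_matrix(R.T@Rm@C)).as_rotvec()]
    o=least_squares(f,np.clip(q0,lo+.01,hi-.01),bounds=(lo,hi),x_scale=10.); return o.x,o.cost
def pts(q):
    h,d1,L1,a3,L2,d5,Lt,o4,_=P
    R=E_('z',q[0]);p=np.array([0,0,h]);R=R@E_('y',q[1]);elb=p+R@[0,0,L1];R=R@E_('y',-q[2]);w0=elb+R@[L2,0,0];R=R@E_('x',-q[3]);w=w0+R@[0,d5,0]
    tcp,Rm=fk(q,P,-1);T=Rm@C; tip=tcp-.034*T[:,2]
    return elb,w0,w,tip,T
E
python3 - <<'E'
from plan import *
qb=[-2,27,-46,-177,-20,89]
for tip,a in(((.53,.147,.05),40),((.53,.147,.10),40),((.53,.147,.15),40),((.48,.147,.15),40),((.53,.147,.15),34),((.55,.147,.012),40),((.60,.147,.012),40),((.65,.147,.012),40),((.65,.147,.012),44),((.53,.147,.05),44),((.53,.147,.05),48)):
    q,c=iksolve(tip,Rt(90,a),qb); print(tip,a,np.round(q,1),c<1e-7)
E
```

```text
(0.53, 0.147, 0.05) 40 [  -2.2   20.8  -50.4 -176.1  -21.3   88.1] True
(0.53, 0.147, 0.1) 40 [  -1.9   13.5  -46.7 -173.8  -10.3   85.4] False
(0.53, 0.147, 0.15) 40 [  -1.3    7.9  -48.5 -180.   -10.3   91. ] False
(0.48, 0.147, 0.15) 40 [  -1.5    3.3  -53.6 -180.   -10.3   91.1] False
(0.53, 0.147, 0.15) 34 [  -1.3    8.   -48.8 -180.   -10.3   91.1] False
(0.55, 0.147, 0.012) 40 [  -2.1   27.7  -49.7 -177.1  -27.3   89. ] True
(0.6, 0.147, 0.012) 40 [  -1.8   29.5  -42.9 -176.9  -22.4   88.6] True
(0.65, 0.147, 0.012) 40 [  -1.6   31.7  -36.  -176.6  -17.7   88. ] True
(0.65, 0.147, 0.012) 44 [  -1.7   32.7  -38.8 -177.3  -25.6   88.8] True
(0.53, 0.147, 0.05) 44 [  -2.3   22.5  -53.4 -176.8  -29.9   88.9] True
(0.53, 0.147, 0.05) 48 [  -2.4   24.8  -56.2 -177.1  -39.    89.4] True
```

```bash
cat >> plan.py <<'E'
def seg(qa,qb,n):
    return [qa+(qb-qa)*(k+1)/n for k in range(n)]
def cost(path):
    mz=9
    prev=None
    for q in path:
        e,w0,w,tip,T=pts(q)
        # gripper body corners
        B=[tip+T@[a*.0375,b*.095,-z] for a in(-1,1) for b in(-1,1) for z in(.07,.18)]
        z=min(b[2] for b in B+[tip]); d="" 
        if prev is not None: d="rot %.1f tr %.0f"%(np.degrees(np.linalg.norm(Ro.from_matrix(prev[1].T@T).as_rotvec())),1000*np.linalg.norm(prev[0]-tip))
        print(np.round(q).astype(int),"tip",np.round(tip,2),"minz %.2f"%z,"w",np.round(w,2),"w0",np.round(w0,2),d); prev=(tip,T)
E
python3 - <<'E'
from plan import *
from station import r
q0=np.array(r.sense()["joints"])
qb=[-2,20,-52,-177,-30,89]
for a in(50,55):
  for z in (.12,.17):
    q,c=iksolve((.50,.147,z),Rt(90,a),qb); print(a,z,np.round(q,1),c<1e-7)
qu,c=iksolve((.50,.147,.12),Rt(90,52),qb)
qm=q0.copy(); qm[1]-=18; qm[4]=-22;   # lift
mid=np.array([20,2,-40,-50,-45,60.])
print("A");cost(seg(q0,mid,10));print("B");cost(seg(mid,qu,12))
E
```

```text
50 0.12 [  -2.7   11.5  -56.8 -175.6  -28.4   87.9] True
50 0.17 [  -2.5    3.2  -51.6 -172.5  -14.9   84.3] True
55 0.12 [  -3.4   14.3  -60.  -175.   -39.    88.1] False
55 0.17 [  -2.9    5.1  -56.2 -174.7  -26.3   86.9] True
A
[ 25  17 -50  57 -13   3] tip [0.54 0.1  0.07] minz 0.07 w [0.45 0.11 0.36] w0 [0.3  0.14 0.31] 
[ 25  16 -49  45 -16  10] tip [0.53 0.05 0.08] minz 0.08 w [0.44 0.08 0.37] w0 [0.3  0.14 0.32] rot 6.6 tr 47
[ 24  14 -48  33 -20  16] tip [0.51 0.02 0.08] minz 0.08 w [0.43 0.05 0.38] w0 [0.31 0.14 0.34] rot 6.6 tr 42
[ 24  12 -47  21 -24  22] tip [ 0.47 -0.    0.08] minz 0.08 w [0.41 0.02 0.38] w0 [0.31 0.13 0.35] rot 6.7 tr 40
[ 23  10 -46   9 -27  28] tip [ 0.44 -0.01  0.08] minz 0.08 w [ 0.39 -0.01  0.38] w0 [0.31 0.13 0.37] rot 6.9 tr 39
[ 22   9 -45  -3 -31  35] tip [ 0.4  -0.    0.07] minz 0.07 w [ 0.37 -0.02  0.38] w0 [0.31 0.13 0.38] rot 7.3 tr 42
[ 22   7 -43 -14 -34  41] tip [0.36 0.02 0.07] minz 0.07 w [ 0.34 -0.03  0.37] w0 [0.31 0.13 0.4 ] rot 7.8 tr 46
[ 21   5 -42 -26 -38  47] tip [0.32 0.06 0.07] minz 0.07 w [ 0.32 -0.03  0.36] w0 [0.31 0.12 0
[... 921 characters left out ...]
  8  -51 -123  -38   77] tip [0.37 0.29 0.14] minz 0.12 w [0.17 0.11 0.29] w0 [0.3  0.03 0.36] rot 10.7 tr 31
[   5    9  -52 -134  -37   79] tip [0.4  0.28 0.14] minz 0.13 w [0.18 0.13 0.29] w0 [0.29 0.02 0.35] rot 10.8 tr 35
[   3   10  -54 -144  -36   81] tip [0.43 0.26 0.14] minz 0.13 w [0.19 0.14 0.3 ] w0 [0.28 0.01 0.34] rot 10.8 tr 38
[   1   11  -55 -155  -35   84] tip [0.46 0.23 0.14] minz 0.14 w [0.21 0.15 0.3 ] w0 [0.28 0.   0.33] rot 10.9 tr 41
[  -1   12  -57 -165  -34   86] tip [0.48 0.19 0.13] minz 0.13 w [0.23 0.15 0.31] w0 [ 0.27 -0.    0.32] rot 11.0 tr 45
[  -3   13  -58 -176  -33   88] tip [0.5  0.15 0.12] minz 0.12 w [0.26 0.15 0.31] w0 [ 0.26 -0.01  0.31] rot 11.0 tr 48
```

```bash
cat >> plan.py <<'E'
def resample(way,rmax=7.6,tmax=44,jmax=11.5):
    out=[];
    for qa,qb in zip(way[:-1],way[1:]):
        n=1
        while True:
            s=[qa]+seg(qa,qb,n); ok=np.abs(qb-qa).max()/n<jmax
            for a,b in zip(s[:-1],s[1:]):
                ta,tb=fk(a,P,-1),fk(b,P,-1)
                ok&=np.linalg.norm(ta[0]-tb[0])*1000<tmax and np.degrees(np.linalg.norm(Ro.from_matrix(ta[1].T@tb[1]).as_rotvec()))<rmax
            if ok: break
            n+=1
        out+=s[1:]
    return out
def rows(qs,grip):
    from station import r
    s=r.sense(); R=np.array(s["ee_rot"]);p0=np.array(s["tcp_pos"]); o=[]
    for q in qs:
        p,Rm=fk(q,P,-1); d=R.T@(p-p0)/.025; w=np.degrees(Ro.from_matrix(R.T@Rm@C).as_rotvec())/5
        o.append([round(float(x),2) for x in list(d)+list(w)]+[grip])
    return o
E
cat > swing.py <<'E'
from plan import *
import pickle
from station import r
q0=np.array(r.sense()["joints"])
qb=[-2,20,-52,-177,-30,89]
qu,c=iksolve((.50,.147,.13),Rt(90,50),qb); print(c)
m0=np.array([25,8,-42,45,-25,15.]); m1=np.array([22,2,-22,20,-40,25.]); m2=np.array([10,0,-14,-80,-38,55.]); m3=np.array([0,0,-25,-165,-35,82.])
way=[q0,m0,m1,m2,m3,qu]
path=resample(way); print(len(path)); cost(path); pickle.dump(path,open("path.pkl","wb"))
E
python3 swing.py
```

```text
8.593863164767945e-21
43
[ 26  17 -49  64 -12   1] tip [0.56 0.13 0.09] minz 0.09 w [0.45 0.14 0.37] w0 [0.3  0.14 0.32] 
[ 26  15 -48  59 -16   4] tip [0.57 0.1  0.12] minz 0.12 w [0.45 0.12 0.4 ] w0 [0.31 0.15 0.34] rot 3.3 tr 39
[ 25  12 -46  54 -19   8] tip [0.58 0.08 0.14] minz 0.14 w [0.45 0.11 0.42] w0 [0.31 0.15 0.36] rot 2.9 tr 36
[ 25  10 -44  50 -22  11] tip [0.58 0.06 0.17] minz 0.17 w [0.45 0.1  0.45] w0 [0.31 0.15 0.38] rot 2.6 tr 34
[ 25   8 -42  45 -25  15] tip [0.58 0.04 0.2 ] minz 0.20 w [0.44 0.08 0.47] w0 [0.32 0.15 0.4 ] rot 2.3 tr 31
[ 24   6 -37  39 -29  18] tip [0.6  0.03 0.23] minz 0.23 w [0.45 0.07 0.51] w0 [0.34 0.15 0.43] rot 5.9 tr 43
[ 24   5 -32  32 -32  20] tip [0.6  0.02 0.27] minz 0.27 w [0.46 0.05 0.54] w0 [0.35 0.15 0.47] rot 5.6 tr 39
[ 23   4 -27  26 -36  22] tip [0.61 0.01 0.3 ] minz 0.30 w [0.46 0.04 0.57] w0 [0.37 0.15 0.51] rot 5.4 tr 35
[ 22   2 -22  20 -40  25] tip [0.61 0.01 0.34] minz 0.34 w [0.45 0.02 0.6 ] w0 [0.38 0.15 0.55] rot 5.3 tr 33
[ 21   2 -21  12 -40  28] tip [0.59 0.02 0.32] minz 0.32 w [0.45 0.   0.59] w0 [0.38 0.15 0.56] ro
[... 3118 characters left out ...]
43 -171  -30   85] tip [0.61 0.17 0.29] minz 0.27 w [0.32 0.15 0.39] w0 [ 0.33 -0.01  0.41] rot 4.2 tr 39
[  -2    6  -46 -172  -29   86] tip [0.59 0.16 0.25] minz 0.24 w [0.31 0.15 0.38] w0 [ 0.32 -0.01  0.39] rot 4.2 tr 39
[  -2    7  -48 -173  -28   86] tip [0.57 0.16 0.22] minz 0.22 w [0.3  0.15 0.36] w0 [ 0.31 -0.01  0.37] rot 4.2 tr 39
[  -2    8  -51 -174  -27   87] tip [0.55 0.15 0.19] minz 0.19 w [0.29 0.15 0.35] w0 [ 0.3  -0.01  0.36] rot 4.2 tr 39
[  -2    9  -53 -174  -26   87] tip [0.53 0.15 0.16] minz 0.16 w [0.28 0.15 0.34] w0 [ 0.28 -0.01  0.35] rot 4.2 tr 38
[  -3   10  -56 -175  -26   87] tip [0.5  0.15 0.13] minz 0.13 w [0.26 0.15 0.33] w0 [ 0.27 -0.01  0.33] rot 4.2 tr 38
```

```bash
cat > pr.py <<'E'
from plan import *
import pickle,sys,json
a,b=int(sys.argv[1]),int(sys.argv[2]); p=pickle.load(open("path.pkl","rb"))
from station import r
q=np.array(r.sense()["joints"]); print("now",np.round(q,1),"ref",np.round(p[a-1],1) if a else "")
print(json.dumps(rows(p[a:b],float(sys.argv[3]))))
E
python3 pr.py 0 11 0
```

```text
now [ 25.8  19.  -51.4  68.5  -9.2  -3. ] ref 
[[1.14, 0.9, -0.93, -0.3, 0.56, 0.37, 0.0], [2.06, 1.8, -1.9, -0.58, 1.02, 0.77, 0.0], [2.75, 2.68, -2.9, -0.81, 1.37, 1.18, 0.0], [3.22, 3.51, -3.88, -0.99, 1.63, 1.6, 0.0], [3.48, 4.28, -4.85, -1.1, 1.79, 2.01, 0.0], [4.55, 4.88, -6.1, -0.95, 2.11, 3.13, 0.0], [5.35, 5.32, -7.35, -0.66, 2.31, 4.19, 0.0], [5.94, 5.57, -8.6, -0.21, 2.4, 5.17, 0.0], [6.37, 5.58, -9.86, 0.4, 2.4, 6.04, 0.0], [5.54, 5.2, -9.3, 1.24, 1.76, 6.94, 0.0], [4.8, 4.61, -8.86, 2.15, 1.17, 7.81, 0.0]]
```

play_rows(deltas=[[1.1, 0.9, -0.9, -0.3, 0.6, 0.4, 0], [2.1, 1.8, -1.9, -0.6, 1.0, 0.8, 0], [2.7, 2.7, -2.9, -0.8, 1.4, 1.2, 0], [3.2, 3.5, -3.9, -1.0, 1.6, 1.6, 0], [3.5, 4.3, -4.9, -1.1, 1.8, 2.0, 0], [4.5, 4.9, -6.1, -0.9, 2.1, 3.1, 0], [5.3, 5.3, -7.3, -0.7, 2.3, 4.2, 0], [5.9, 5.6, -8.6, -0.2, 2.4, 5.2, 0], [6.4, 5.6, -9.9, 0.4, 2.4, 6.0, 0], [5.5, 5.2, -9.3, 1.2, 1.8, 6.9, 0], [4.8, 4.6, -8.9, 2.1, 1.2, 7.8, 0]])

```text
time_s: 31.15
tcp_pos: [0.5945, 0.0369, 0.2764]
ee_rot: [[0.718, -0.521, 0.46], [-0.636, -0.761, 0.131], [0.282, -0.386, -0.878]]
wrist_force: [-1.0, -0.9, -0.6]
gripper_width: 0.01
```

```bash
python3 pr.py 11 22 0
```

```text
now [ 20.4   1.2 -20.7   3.4 -39.6  29.5] ref [ 20.    1.7 -20.7   3.3 -39.7  30. ]
[[-0.9, 0.01, 0.47, 0.58, -0.75, 0.94, 0.0], [-1.87, -0.34, 0.68, 1.31, -1.43, 1.89, 0.0], [-2.78, -0.91, 0.79, 2.1, -2.08, 2.83, 0.0], [-3.62, -1.67, 0.77, 2.94, -2.68, 3.75, 0.0], [-4.34, -2.6, 0.63, 3.82, -3.25, 4.67, 0.0], [-4.93, -3.68, 0.35, 4.75, -3.77, 5.58, 0.0], [-5.36, -4.87, -0.08, 5.71, -4.25, 6.47, 0.0], [-5.62, -6.15, -0.64, 6.71, -4.69, 7.36, 0.0], [-5.69, -7.47, -1.35, 7.74, -5.08, 8.24, 0.0], [-5.57, -8.8, -2.2, 8.8, -5.43, 9.12, 0.0], [-5.7, -9.55, -2.62, 9.55, -5.79, 10.18, 0.0]]
```

Tracking the planned joints well.

play_rows(deltas=[[-0.9, 0, 0.5, 0.6, -0.8, 0.9, 0], [-1.9, -0.3, 0.7, 1.3, -1.4, 1.9, 0], [-2.8, -0.9, 0.8, 2.1, -2.1, 2.8, 0], [-3.6, -1.7, 0.8, 2.9, -2.7, 3.8, 0], [-4.3, -2.6, 0.6, 3.8, -3.2, 4.7, 0], [-4.9, -3.7, 0.4, 4.8, -3.8, 5.6, 0], [-5.4, -4.9, -0.1, 5.7, -4.2, 6.5, 0], [-5.6, -6.1, -0.6, 6.7, -4.7, 7.4, 0], [-5.7, -7.5, -1.4, 7.7, -5.1, 8.2, 0], [-5.6, -8.8, -2.2, 8.8, -5.4, 9.1, 0], [-5.7, -9.5, -2.6, 9.5, -5.8, 10.2, 0]])

```text
time_s: 32.25
tcp_pos: [0.5879, 0.3005, 0.3865]
ee_rot: [[0.466, -0.593, 0.656], [-0.62, 0.31, 0.721], [-0.631, -0.743, -0.223]]
wrist_force: [0.3, -0.1, -0.9]
gripper_width: 0.005
```

```bash
python3 pr.py 22 33 0
```

```text
now [  9.3   0.1 -14.8 -88.2 -37.3  57.4] ref [  9.    0.  -15.1 -88.5 -37.7  57.7]
[[-0.65, -0.49, 0.25, 0.9, -0.27, 1.01, 0.0], [-1.16, -1.23, 0.46, 1.85, -0.45, 1.98, 0.0], [-1.53, -2.13, 0.57, 2.83, -0.56, 2.94, 0.0], [-1.74, -3.16, 0.57, 3.83, -0.62, 3.9, 0.0], [-1.77, -4.3, 0.45, 4.86, -0.62, 4.85, 0.0], [-1.62, -5.49, 0.2, 5.91, -0.56, 5.79, 0.0], [-1.27, -6.72, -0.19, 6.98, -0.45, 6.73, 0.0], [-0.74, -7.93, -0.72, 8.05, -0.29, 7.66, 0.0], [-0.03, -9.09, -1.4, 9.13, -0.07, 8.6, 0.0], [1.2, -7.88, -1.19, 8.93, 0.64, 9.06, 0.0], [2.36, -6.62, -1.05, 8.72, 1.37, 9.51, 0.0]]
```

play_rows(deltas=[[-0.6, -0.5, 0.2, 0.9, -0.3, 1.0, 0], [-1.2, -1.2, 0.5, 1.8, -0.4, 2.0, 0], [-1.5, -2.1, 0.6, 2.8, -0.6, 2.9, 0], [-1.7, -3.2, 0.6, 3.8, -0.6, 3.9, 0], [-1.8, -4.3, 0.4, 4.9, -0.6, 4.8, 0], [-1.6, -5.5, 0.2, 5.9, -0.6, 5.8, 0], [-1.3, -6.7, -0.2, 7.0, -0.4, 6.7, 0], [-0.7, -7.9, -0.7, 8.0, -0.3, 7.7, 0], [0, -9.1, -1.4, 9.1, -0.1, 8.6, 0], [1.2, -7.9, -1.2, 8.9, 0.6, 9.1, 0], [2.4, -6.6, -1.0, 8.7, 1.4, 9.5, 0]])

```text
time_s: 33.35
tcp_pos: [0.6973, 0.1923, 0.4733]
ee_rot: [[0.016, -0.118, 0.993], [-0.08, 0.99, 0.119], [-0.997, -0.082, 0.007]]
wrist_force: [0.8, 0.0, -0.8]
gripper_width: 0.002
```

```bash
python3 pr.py 33 43 0
```

```text
now [  -0.6    1.8  -30.  -166.4  -32.9   83.1] ref [  -0.5    1.6  -30.2 -166.7  -33.4   82.9]
[[1.5, -0.03, -0.29, 0.11, 0.7, 0.24, 0.0], [3.16, -0.07, -0.66, 0.21, 1.52, 0.37, 0.0], [4.79, -0.1, -1.13, 0.32, 2.34, 0.5, 0.0], [6.37, -0.11, -1.71, 0.42, 3.16, 0.63, 0.0], [7.91, -0.11, -2.38, 0.51, 3.99, 0.76, 0.0], [9.38, -0.08, -3.15, 0.61, 4.81, 0.88, 0.0], [10.8, -0.04, -4.02, 0.71, 5.64, 1.0, 0.0], [12.14, 0.02, -4.97, 0.8, 6.46, 1.13, 0.0], [13.41, 0.1, -6.0, 0.89, 7.29, 1.25, 0.0], [14.59, 0.2, -7.12, 0.98, 8.12, 1.37, 0.0]]
```

play_rows(deltas=[[1.5, 0, -0.3, 0.1, 0.7, 0.2, 0], [3.2, -0.1, -0.7, 0.2, 1.5, 0.4, 0], [4.8, -0.1, -1.1, 0.3, 2.3, 0.5, 0], [6.4, -0.1, -1.7, 0.4, 3.2, 0.6, 0], [7.9, -0.1, -2.4, 0.5, 4.0, 0.8, 0], [9.4, -0.1, -3.1, 0.6, 4.8, 0.9, 0], [10.8, 0, -4.0, 0.7, 5.6, 1.0, 0], [12.1, 0, -5.0, 0.8, 6.5, 1.1, 0], [13.4, 0.1, -6.0, 0.9, 7.3, 1.2, 0], [14.6, 0.2, -7.1, 1.0, 8.1, 1.4, 0]])

```text
time_s: 34.35
tcp_pos: [0.5262, 0.147, 0.1064]
ee_rot: [[-0.643, 0.001, 0.766], [0.002, 1.0, 0.0], [-0.766, 0.002, -0.643]]
wrist_force: [-0.1, -0.3, -0.4]
gripper_width: 0.005
```

```bash
python3 -c "
from station import r
print(r.sense()['joints'])"; python3 mv.py .525 .147 .06 90 46;python3 mv.py .55 .147 .012 90 42; python3 tip.py w1 0 1
```

```text
[  -2.68775337    9.97032173  -56.03806325 -175.29554017  -26.0184239
   87.38662378]
t 34.35 d [1.55, -0.01, 2.52] w [0.0, 0.79, -0.02] rows>= 1.5
t 34.35 d [2.47, -0.01, 4.51] w [0.0, 1.59, -0.02] rows>= 2.6
w 0.5 t 34.35 [0.5262 0.147  0.1064] F [-0.1 -0.3 -0.4] j [  -2.7   10.   -56.  -175.3  -26.    87.4] z [ 0.766  0.    -0.643]
H1 [0.5002 0.147  0.1283]
```

View pics/w1.png

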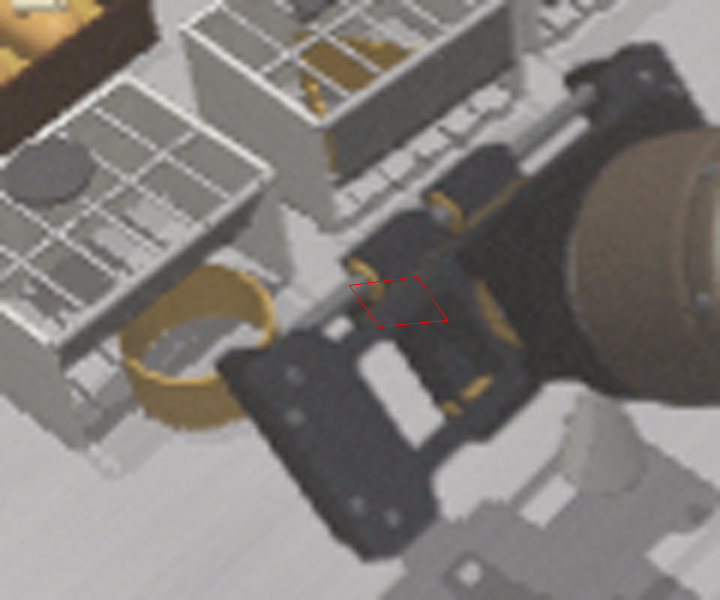

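Now in the flipped branch with comfortable joint margins (j5 -26°, j4 -175°). Open the fork to 30 mm and descend behind the ring.

```bash
python3 mv.py .560 .147 .045 90 42;python3 mv.py .560 .147 .012 90 42
```

```text
t 34.4 d [0.87, -0.02, 4.02] w [0.01, 1.46, -0.01] rows>= 2.1
t 34.4 d [1.87, -0.03, 4.88] w [0.01, 1.46, -0.01] rows>= 2.6
```

play_rows(deltas=[[0.2, 0, 1.0, 0, 0.4, 0, 30], [0.4, 0, 2.0, 0, 0.8, 0, 30], [0.6, 0, 3.0, 0, 1.2, 0, 30], [0.87, 0, 4.0, 0, 1.46, 0, 30], [1.2, 0, 4.3, 0, 1.46, 0, 30], [1.5, 0, 4.6, 0, 1.46, 0, 30], [1.87, -0.03, 4.88, 0, 1.46, 0, 30], [1.87, -0.03, 4.88, 0, 1.46, 0, 30]])

```text
time_s: 35.2
tcp_pos: [0.5902, 0.1465, -0.0088]
ee_rot: [[-0.736, 0.001, 0.677], [0.002, 1.0, 0.001], [-0.677, 0.002, -0.736]]
wrist_force: [0.9, 0.5, -0.0]
gripper_width: 0.344
```

```bash
python3 tip.py w2 30 1
```

```text
w 29.9 t 35.2 [ 0.5902  0.1465 -0.0088] F [ 0.9  0.5 -0. ] j [  -2.1   28.6  -49.  -177.   -30.3   88.9] z [ 0.677  0.001 -0.736]
H1 [0.5672 0.1465 0.0162]
```

View pics/w2.png

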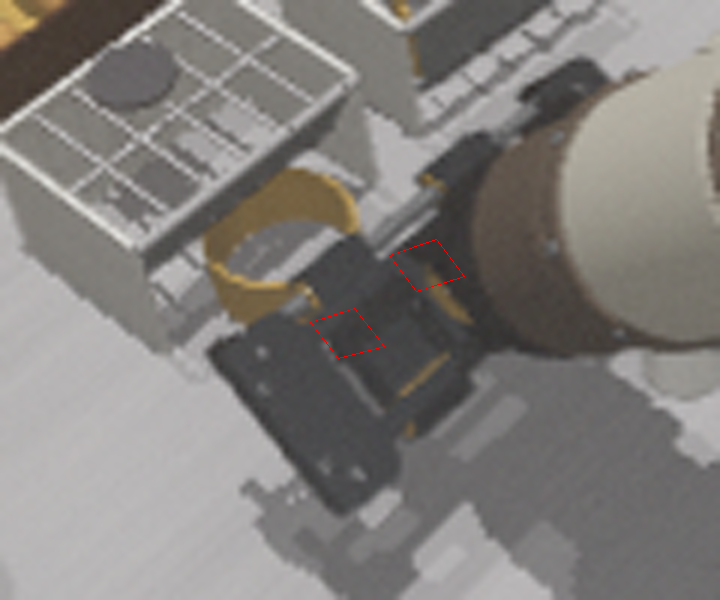

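play_rows(deltas=[[0.02, 0, 0.2, 0, 0, 0, 30], [-0.05, 0, 0.3, 0, 0, 0, 30], [-0.22, 0, 0.42, 0, 0, 0, 30], [-0.39, 0, 0.58, 0, 0, 0, 30], [-0.56, 0, 0.73, 0, 0, 0, 30], [-0.73, 0, 0.89, 0, 0, 0, 30], [-0.9, 0, 1.05, 0, 0, 0, 30], [-1.06, 0, 1.2, 0, 0, 0, 30], [-1.22, 0, 1.34, 0, 0, 0, 30], [-1.38, 0, 1.49, 0, 0, 0, 30], [-1.51, 0, 1.61, 0, 0, 0, 30], [-1.63, 0, 1.72, 0, 0, 0, 30]])

```text
time_s: 36.45
tcp_pos: [0.6492, 0.1453, -0.0126]
ee_rot: [[-0.735, 0.002, 0.678], [0.003, 1.0, 0.0], [-0.678, 0.002, -0.736]]
wrist_force: [-1.7, -0.3, 1.6]
gripper_width: 0.342
```

```bash
python3 tip.py w3 30 1
```

```text
w 29.8 t 36.45 [ 0.6492  0.1453 -0.0126] F [-1.7 -0.3  1.6] j [  -2.    31.3  -41.1 -176.8  -25.1   88.4] z [ 0.678  0.    -0.736]
H1 [0.6261 0.1453 0.0124]
```

View pics/w3raw.png

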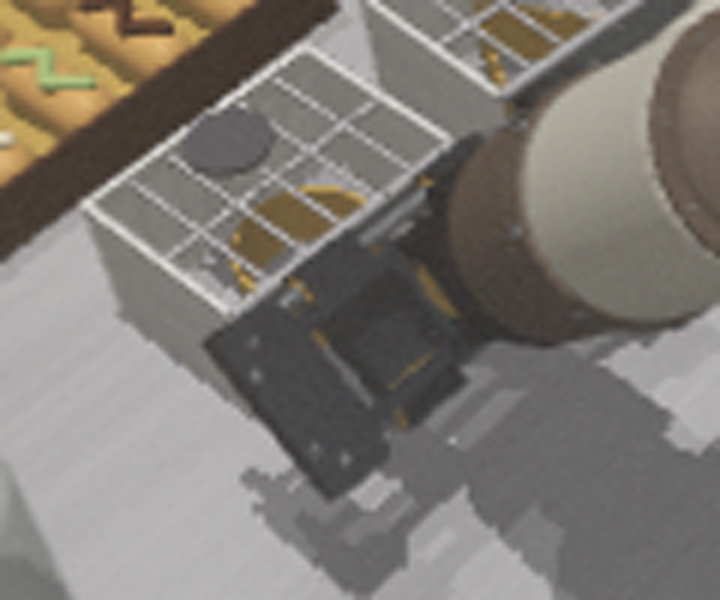

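play_rows(deltas=[[-0.07, 0, 0.07, 0, 0, 0, 30], [-0.14, 0.01, 0.13, 0, 0, 0, 30], [-0.21, 0.02, 0.2, 0, 0, 0, 30], [-0.27, 0.02, 0.25, 0, 0, 0, 30], [-0.27, 0.02, 0.25, 0, 0, 0, 30]])

```text
time_s: 37.0
tcp_pos: [0.6584, 0.1458, -0.0126]
ee_rot: [[-0.735, 0.003, 0.678], [0.004, 1.0, 0.0], [-0.678, 0.003, -0.735]]
wrist_force: [-0.1, -0.3, 0.9]
gripper_width: 0.347
```

play_rows(deltas=[[-0.03, 0, 0.03, 0, 0, 0, 30], [-0.06, 0, 0.06, 0, 0, 0, 30], [-0.09, 0, 0.085, 0, 0, 0, 30], [-0.09, 0, 0.085, 0, 0, 0, 30]])

```text
time_s: 37.4
tcp_pos: [0.6613, 0.1458, -0.0126]
ee_rot: [[-0.735, 0.002, 0.678], [0.003, 1.0, 0.0], [-0.678, 0.002, -0.735]]
wrist_force: [-1.1, -0.2, 0.3]
gripper_width: 0.341
```

Tip is at x≈0.638; nominal contact is near 0.642. Keep creeping until the wall is felt.

play_rows(deltas=[[-0.03, 0, 0.03, 0, 0, 0, 30], [-0.06, 0, 0.055, 0, 0, 0, 30], [-0.09, 0, 0.08, 0, 0, 0, 30], [-0.09, 0, 0.08, 0, 0, 0, 30]])

```text
time_s: 37.8
tcp_pos: [0.6643, 0.1458, -0.0126]
ee_rot: [[-0.735, 0.002, 0.678], [0.003, 1.0, 0.0], [-0.678, 0.002, -0.735]]
wrist_force: [-1.0, -0.1, 0.9]
gripper_width: 0.344
```

play_rows(deltas=[[-0.03, 0, 0.03, 0, 0, 0, 30], [-0.06, 0, 0.055, 0, 0, 0, 30], [-0.06, 0, 0.055, 0, 0, 0, 30]])

```text
time_s: 38.1
tcp_pos: [0.6663, 0.1458, -0.0126]
ee_rot: [[-0.735, 0.002, 0.678], [0.003, 1.0, 0.0], [-0.678, 0.002, -0.735]]
wrist_force: [-0.6, -0.4, -0.3]
gripper_width: 0.343
```

Run:
```python
from h import *
d=cam("side")
D=[(ringpts("round",.6797,.1458,0,.032),(0,255,0)),(binbox(.621,.149,0,.074),(0,0,255))]
u,v=proj(d,[.66,.15,.05])[0].astype(int); crop(d,u-50,v-45,100,80,8,"w4.png",D); crop(d,u-50,v-45,100,80,8,"w4raw.png")
```

```text
(no output)
```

View pics/w4.png

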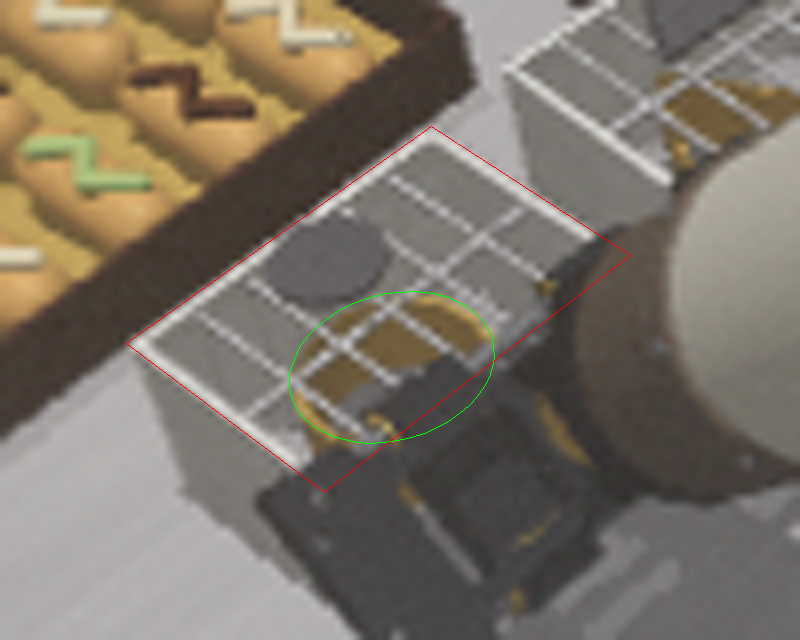

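play_rows(deltas=[[-0.03, 0, 0.03, 0, 0, 0, 30], [-0.06, 0, 0.055, 0, 0, 0, 30], [-0.06, 0, 0.055, 0, 0, 0, 30]])

```text
time_s: 38.45
tcp_pos: [0.6683, 0.1458, -0.0126]
ee_rot: [[-0.735, 0.002, 0.678], [0.003, 1.0, 0.0], [-0.678, 0.002, -0.735]]
wrist_force: [-1.5, 0.3, -0.2]
gripper_width: 0.343
```

play_rows(deltas=[[-0.03, 0, 0.03, 0, 0, 0, 30], [-0.06, 0, 0.055, 0, 0, 0, 30], [-0.06, 0, 0.055, 0, 0, 0, 30]])

```text
time_s: 38.75
tcp_pos: [0.669, 0.1459, -0.013]
ee_rot: [[-0.737, 0.002, 0.676], [0.003, 1.0, 0.001], [-0.676, 0.002, -0.737]]
wrist_force: [-5.4, -0.4, 3.7]
gripper_width: 0.344
```

Wall felt: 5 N at tip x 0.646, which puts the ring centre near 0.682. Back out.

play_rows(deltas=[[0.15, 0, -0.14, 0, 0, 0, 30], [0.4, 0, -0.37, 0, 0, 0, 30], [0.7, 0, -0.65, 0, 0, 0, 30], [1.1, 0, -1.0, 0, 0, 0, 30], [1.5, 0, -1.4, 0, 0, 0, 30], [1.9, 0, -1.75, 0, 0, 0, 30], [1.8, 0, -2.6, 0, 0, 0, 30], [1.2, 0, -4.0, 0, 0, 0, 30], [0.6, 0, -5.5, 0, 0, 0, 30], [0.2, 0, -6.5, 0, 0, 0, 30]])

```text
time_s: 39.75
tcp_pos: [0.5562, 0.1467, 0.1056]
ee_rot: [[-0.731, 0.004, 0.683], [0.004, 1.0, -0.003], [-0.683, 0.0, -0.731]]
wrist_force: [-14.4, -3.3, -12.5]
gripper_width: 0.346
```

```bash
python3 look.py x1 .66 .12
python3 - <<'E'
from station import r
import numpy as np
print(np.round(r.sense()["joints"],1))
from h import *
for n in("side","top"):
    c=cam(n); cv2.imwrite(f"pics/full_{n}.png",c["pixels"][:,:,::-1])
    for t in["nozzle","ramekin","spatula","bowl","sugar_jar","sieve"]:
        print(n,t,[(np.round(d["centre"],3).tolist(),round(d["score"],2)) for d in r.spot_in(n,t)][:2])
E
```

```text
30.1 39.75 [0.5562 0.1467 0.1056] [-14.4  -3.3 -12.5]
[  -1.9   10.   -45.9 -172.7   -9.3   84. ]
side nozzle [([0.446, 0.086, 0.027], 0.66)]
side ramekin [([0.438, -0.061, 0.02], 0.5)]
side spatula [([0.51, 0.433, -0.001], 0.77)]
side bowl [([0.691, -0.426, 0.05], 0.83)]
side sugar_jar [([0.606, 0.356, 0.093], 0.56)]
side sieve [([0.421, -0.471, 0.025], 0.86)]
top nozzle [([0.668, -0.171, 0.024], 0.16)]
top ramekin [([0.463, -0.084, 0.008], 0.74), ([0.673, 0.152, 0.072], 0.42)]
top spatula [([0.513, 0.438, 0.0], 0.77)]
top bowl [([0.665, -0.414, 0.03], 0.82), ([0.465, -0.085, 0.009], 0.74)]
top sugar_jar [([0.62, 0.337, 0.112], 0.76)]
top sieve [([0.44, -0.47, 0.005], 0.84)]
```

View pics/x1side.png

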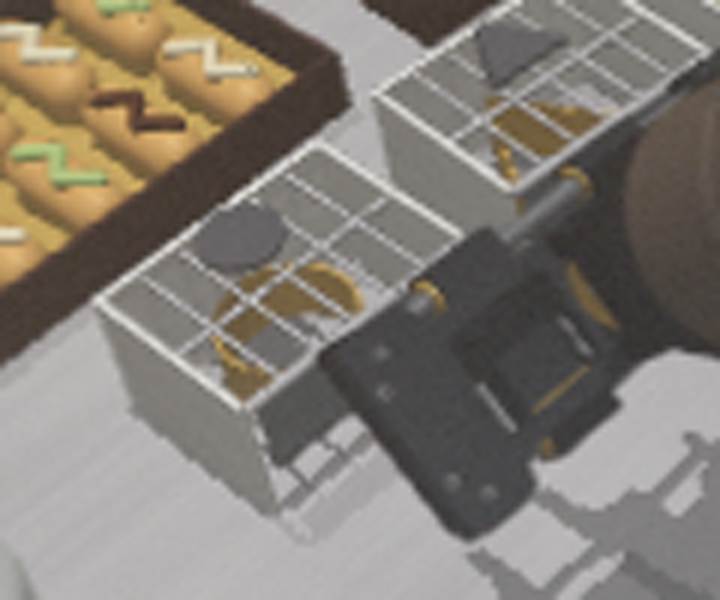

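View pics/full_top.png

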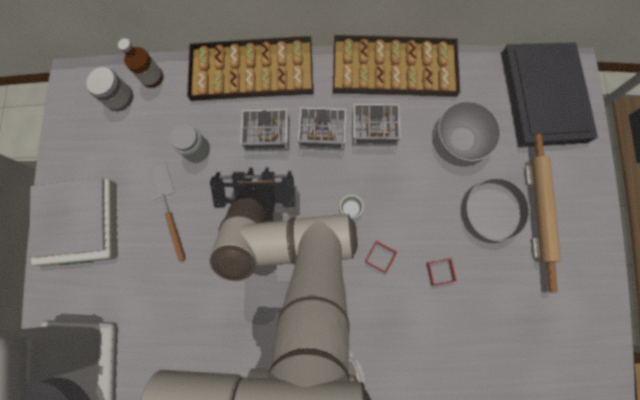

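play_rows(deltas=[[0.2, 0, -0.1, 0, -0.8, 0, 30], [0.4, 0, -0.2, 0, -1.4, 0, 30], [0.4, 0, -0.2, 0, -1.4, 0, 30], [0.4, 0, -0.2, 0, -1.4, 0, 30]])

```text
time_s: 40.95
tcp_pos: [0.5462, 0.1467, 0.0995]
ee_rot: [[-0.647, 0.005, 0.763], [0.004, 1.0, -0.003], [-0.763, 0.001, -0.647]]
wrist_force: [0.5, 0.6, -0.1]
gripper_width: 0.345
```

Run:
```python
from h import *
s=r.sense(); print(np.round(s["joints"],1),np.round(s["wrist_force"],1),s["time_s"])
c=cam("top")
D=[]
for bx,by in((.620,.148),(.630,-.154)): D+=[(binbox(bx,by,0,.074),(0,0,255))]
R=[(ringpts("round",.678,.146,0,.032),(0,255,0)),(ringpts("square",.690,-.160,0,.032),(0,255,0))]
crop(c,235,98,180,60,4,"y1.png",R); crop(c,235,98,180,60,4,"y1raw.png")
print(fit([c],"round",(.678,.146,0)),fit([c],"square",(.692,-.16,0)))
d=cam("side"); print(fit([d],"round",(.678,.146,0)))
crop(d,190,130,150,120,5,"y2.png")
```

```text
[  -2.4   12.5  -54.3 -176.3  -26.5   88. ] [ 0.5  0.6 -0.1] 40.95
(array([ 0.683 ,  0.146 , -1.2571]), array([0.363])) (array([ 0.6944, -0.1615, -0.8032]), array([0.402]))
(array([0.6807, 0.1459, 2.49  ]), array([0.305]))
```

View pics/y1.png

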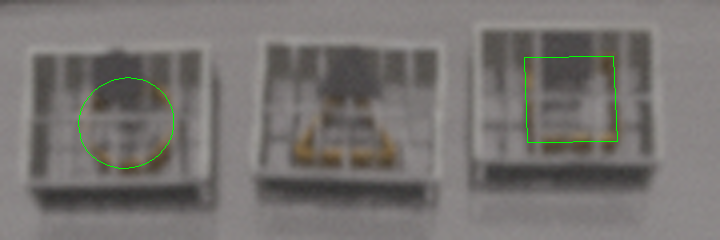

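View pics/y1raw.png

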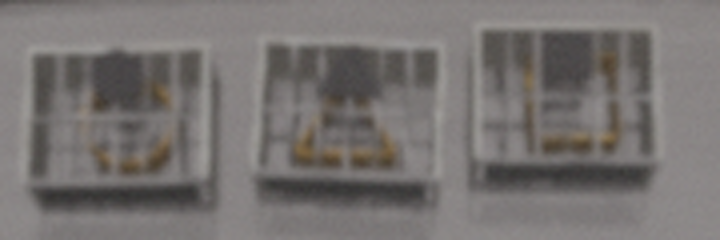

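View pics/y2.png

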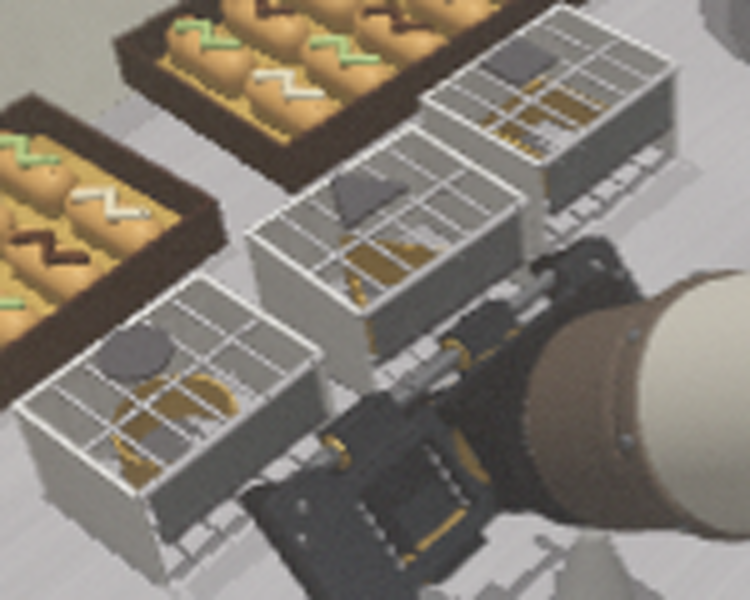

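Flaps all shut, joints and force relaxed. The 12 N contact for the square could have been the header instead of the wall, so I'll measure its depth relative to its bin, using the ring as a check.

Run:
```python
from h import *
fr=[cam("top") for _ in range(6)]
c=fr[0]; I=np.mean([f["pixels"].astype(float) for f in fr],0); np.save("avg.npy",I)
c["pixels"]=I.astype(np.uint8)
im=cv2.resize(I[100:160,238:412,::-1].astype(np.uint8),None,fx=4.5,fy=4.5,interpolation=cv2.INTER_CUBIC); cv2.imwrite("pics/avg.png",im)
G=I.mean(2); B=(I[:,:,0]-I[:,:,2])
# profiles along world x at fixed y offsets (z=.074 plane) for roof edges
def prof(y,z,x0,x1,A):
    xs=np.arange(x0,x1,.0005); uv=proj(c,np.c_[xs,np.full(len(xs),y),np.full(len(xs),z)]).astype(np.float32)
    return xs,cv2.remap(A.astype(np.float32),uv[:,0][None],uv[:,1][None],cv2.INTER_CUBIC)[0]
for n,yc in(("round",.146),("square",-.154),("tri",-.006)):
    F=[];Bk=[]
    for y in np.arange(yc-.045,yc+.046,.003):
        xs,p=prof(y,.074,.595,.655,G); i=np.argmax(np.gradient(cv2.GaussianBlur(p[None],(9,1),2)[0])); F.append(xs[i])
        xs,p=prof(y,.074,.695,.745,G); i=np.argmax(p); Bk.append(xs[i])
    ys=np.arange(yc-.045,yc+.046,.003)
    print(n,"front",np.round(np.median(F),4),np.round(np.degrees(np.arctan(np.polyfit(ys,F,1)[0])),2),"back",np.round(np.median(Bk),4),np.round(np.degrees(np.arctan(np.polyfit(ys,Bk,1)[0])),2),np.round(np.std(F),4),np.round(np.std(Bk),4))
# cutter rear rim (z=.032) brass peak
for n,yc in(("round",.146),("square",-.161)):
    for dy in(-.02,-.015,-.01,-.005,0,.005,.01,.015,.02):
        xs,p=prof(yc+dy,.032,.635,.69,B); p=cv2.GaussianBlur(p[None],(9,1),2)[0]; print(n,dy,round(float(xs[np.argmax(p)]),4),round(float(p.max()),1))
```

```text
round front 0.618 0.12 back 0.717 -0.97 0.0002 0.0014
square front 0.628 0.33 back 0.727 0.64 0.0041 0.0003
tri front 0.6195 3.33 back 0.718 3.37 0.0016 0.0017
round -0.02 0.654 34.9
round -0.015 0.649 23.1
round -0.01 0.649 31.0
round -0.005 0.6475 39.8
round 0 0.647 32.6
round 0.005 0.6485 17.1
round 0.01 0.6505 25.8
round 0.015 0.6525 40.4
round 0.02 0.6565 26.8
square -0.02 0.661 36.6
square -0.015 0.6615 18.3
square -0.01 0.6605 31.7
square -0.005 0.6605 42.0
square 0 0.6605 32.4
square 0.005 0.6605 23.6
square 0.01 0.66 29.4
square 0.015 0.6595 30.2
square 0.02 0.66 24.6
```

View pics/avg.png

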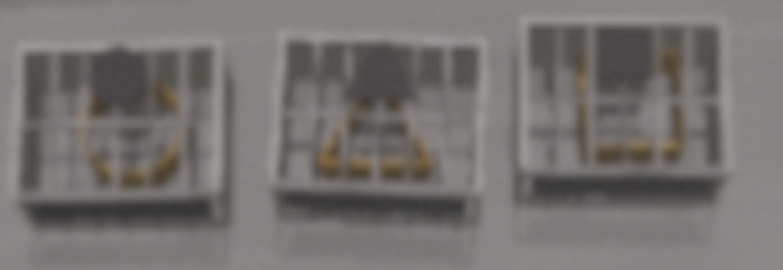

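Both cutters sit the same depth past their bins' front edges as the given home positions: round about 58.5 mm, square about 60 mm. The square's rear edge lies parallel to its bin. The top view shows the ramekin at its old pixel position, the other top-camera readings are within the detector's error, and the side camera has the nozzle unmoved. Handing in.

Run:
```python
from station import r
print(r.finish_job(), r.sense()["time_s"])
```

```text
the job is handed in; nothing more can be done
the job is handed in; nothing more can be done
```

I slid both brass cutters into the bins with their own plates and pushed each home until I felt the back wall. The job is handed in at about 41 s of the allowed 72 s, with no verdict reported.

**Last checks:**
- **Position:** in the top camera the round cutter sits about 58.5 mm in from the mouth (home is 58) and the square about 60 mm in (home is 60). The square's flat side is parallel to the wall.
- **Contact force:** the wrist read 5 N for the round cutter and 12 N for the square at the wall. The force on the cutters themselves isn't reported, only the wrist reading after each move.
- **Flaps:** all three hang shut in the last side picture.
- **Other things on the bench:** they read as unmoved within the detectors' error. For the nozzle I only have the side camera.

**What went wrong or disagreed:**
- **Finger tips:** they sat about 34 mm behind the reported TCP, so the first grasp closed on nothing. I corrected for that offset from then on.
- **Wrist limits:** several tilts ran into the j4, j5 and j6 ranges. One made the arm swing aside over the triangle bin, without contact as far as the wrist force and pictures show. I then flipped the wrist to finish the round cutter.
- **Force reading:** it showed about 14 N while I backed away from the round bin, with j5 near its limit, and was back near zero after the next move.
- **Side camera:** at the end it placed the ramekin and bowl about 30 mm off and the sieve 20 mm off. The arm partly hid the ramekin; the top camera had all three in place, so I went by that.

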